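# Slide a union nut round a bent tube onto its collar

### The arm

A 7-joint arm with a two-finger parallel gripper is mounted at the origin on the work surface; the furniture and walls round the work are solid. World frame = base frame: x ahead of the robot, y to its left, z up, the work surface at z = 0. Lengths are in m, angles in rad, forces in N, time in s.
With the tool pointing down it reaches from about 0.425 to 0.875 m from the base axis. Payload 4.7 kg.
Tool frame: the origin (TCP) lies on the centre line of the jaws, within the pads' length; the fingertips stand ahead of it and the grasp point (between the pads) lies 2 mm behind it (nose_length is the z of the fingertips in the tool frame, in m); z points along the fingers, y is the line along which they close (so a half turn about z gives the same grasp; the last joint's range is limited). The gripper opens to 87 mm and grips with 3 to 60 N. Pads are 19 mm wide; open, the fingers measure 117 mm over their backs; the gripper's body (75 mm by 190 mm) begins 51 mm behind the grasp point.
Start: joints at [-1.183, 0.321, -0.07, 1.45, 0.023, 1.371, -0.057], TCP at [0.237, 0.605, 0.24] pointing down, gripper open.
Joint ranges: [-2.86, 2.86], [-0.3, 2.09], [-1.38, 1.24], [0.06, 2.45], [-1.56, 4.7], [0.09, 2.05], [-2.69, 2.69]. Speed limits (rad/s): [2.57, 2.57, 3.14, 3.14, 3.14, 3.14, 3.14].

### API

Orientations are given as a rotation vector (axis times angle).
In Python, from bench import * gives the robot as it stands.
- The arm moves only by the tool send_rows, never from a script. Its arguments are lists of equal length, an entry for each row: "xyz": the shift along the tool's x, y, z in mm, a list of three; "dr": the turn, a rotation vector about the tool's x, y, z in rad, a list of three. A call has exactly 10 rows; each row is the pose to reach, as a shift and turn from the pose commanded when the call began, along the tool's axes at that moment; what a row does not reach only later rows make up. A row lasts 1/12 s, in which the tool goes at most 41.7 mm and 7.16 degrees, less where a joint would pass 70% of its speed; a pose out of reach is approached as far as the arm can. A call with a gripper value outside its range is refused whole. "jaw" is the finger opening in mm, from 0 to 87, set as the call begins (left out, the last holds). The fingers move at their own pace and stop on an object; "grip_force" is the grip in N (left out, the last holds). Time passes only in rows, so rows that repeat a pose let the fingers close, or fill a call up. It gives the time, the measured TCP pose, the force, the opening and the grip force at its end, in the units of the state.
- get_state(): the state, without advancing time (a new reading comes with each control period).
- get_image(name): name is "scene" or "top" or "wrist"; returns the picture (480x640x3 uint8, red, green, blue); there is no depth.
- calibration(name): a dict with "vfov" (degrees; the focal length in pixels is half the picture's height over the tangent of half this angle, whatever the lens; pixels are square), "cx", "cy" (the principal point, pixels), "rvec" (rotation vector, rad) and "tvec" (3), from world to camera coordinates, as OpenCV has them; the wrist camera has in their place "hand_eye" (4x4, takes a point from camera to tool coordinates, whose origin is the TCP and whose axes are the flange's). Camera axes: x right, y down, z forward; pixel columns grow to the right and rows downward; lengths in m; the calibration is good to about 2 mm. The wrist camera is an equidistant fisheye: a pixel r from the principal point sees the ray r / f radians off the axis. A picture is of the moment at which its call begins: read the wrist's pose just before it. calibration takes no time and is no camera call.
- close_job(): hands the job in; it is judged then, once.
The state is a dict: "time": time; "joint_positions": joint angles; "qd": joint speeds; "joint_torque": joint torques, N m; "position": TCP position; "tool_rot": TCP orientation; "ft_force": force on the tool from outside, world axes, zero at the start; "torque": the same for the moment, N m; "grip_width": opening from 0.0 (shut) to 1.0 (fully open); "grip_force": force on a finger pad.
Only numpy, scipy, OpenCV 4.12 (cv2) and the standard library are available. Lean on these libraries where they do the work, as an engineer would, in place of code of your own. Each camera call takes 0.05 s, during which the arm holds its last target. There are 200 camera calls.

### The job

Pick up the loose octagonal union nut and thread it, wide open end first, over the plain free end of the bent tube. Slide it along the tube and round the bend, feeling your way with light pressure so that it does not bind and the soft tube is neither bent nor turned in its fitting, until it is pushed fully home over the collar at the manifold. Let go of it there and leave the other parts on the table where they lie.

Things in the scene. Friction and masses are not known exactly. Their poses are not given: they have to be found in the camera images.
- union_nut: Loose dark steel union nut, an octagon 36 across flats, 26 long, about 0.14 kg, lying on a flat so that two flats stand upright, 36 apart, to be gripped. Origin: on the bore axis at the inner shoulder, 18 above the table. x runs along the bore to the wide open end: for x -14 to 0 the bore is 13.8 wide, for x 0 to +12 a counterbore is 24 wide. z is up as it lies.
- manifold: Aluminium block 50 x 100, 106 high, bolted down on a 150 wide foot. Origin: centre of its underside. x points out of its back. The tube's fitting is on its front (-x) face, on the line y = 0, z = 80: a hex to x = -35, then a 22 wide thread to x = -43. A solenoid valve (33 wide, 91 long) sticks out of its +y side.
- tube: Bent soft aluminium tube, 12 wide. Origin: on the axis of the fitting, 80 above the manifold's; x runs into the manifold, z is square to the bend. As drawn: straight from the collar along -x, a 90 degree bend of radius 50 towards -y, straight to its end. But it was bent by hand: the bend may be off by 20 degrees, the line by some mm, the free leg bowed by up to 8 degrees; and it is turned up to 4 degrees about x.
- seat (a point): Point on the tube's axis at the back face of its collar (19 wide, 13 long, bevelled), 56 along -x from the tube's origin: here the nut's inner shoulder (its origin) comes to rest. Axes as the tube's. The nut is to be pressed home with a few N only: over 20 N mars the soft tube. The straight leg runs from here 38 along -x to the start of the bend.
- plain_end (a point): Centre of the tube's free end face, as drawn at x -88, y -128 from the seat (in truth often 10 off, at most 35). Its y runs along the tube, from the free end into it; z is square to the bend's plane. As drawn the last leg is 78 long. The end is rounded over 5. The tube is soft and held by friction only: over about 4 N sideways or 7 N up or down at the free end bends or turns it for good.
- pin_wrench: Bystander: flat spanner, 174 x 27 x 12, lying; origin under its middle.
- ribbed_nut_a: Bystander: black ribbed plastic nut, 41 wide, 20 high; origin under its middle.
- ribbed_nut_b: Bystander: another black ribbed plastic nut, 41 wide, 20 high; origin under its middle.
- valve_insert: Bystander: round turned steel insert, 24 wide, 16 high; origin under its middle.
- solenoid: Bystander: black solenoid module, 33 x 91 x 31, lying; origin under its middle.
- grease_pouch: Bystander: white paper pouch, 34 x 138 x 20 (up to 41 at its crimped end); origin under its middle.
- can_green: Bystander: white and green aerosol can, 67 wide, 194 high, standing; origin under its middle.

How it is judged:
By the outcome, as a careful person would: the job done as asked, in the order asked, and still so for the second after the job is handed in, with the robot touching nothing.
It also fails if it takes over 72 s, if anything falls off the work surface, if the arm or the gripper's body presses on something with over 40 N, if the wrist force passes 120 N, or if a joint passes its speed limit or range.

## Working session

There is one attempt and no reset: what is moved stays moved. The work goes in short steps, Python scripts to look and compute and a tool call to move; the robot and the scene stay as the last step left them, time stands still between calls to the robot, and variables do not carry over. Pictures are saved under pics/ and viewed, at most 10 in all, crops included, and the job is handed in when it is done.

Besides the shell and the picture viewer there is one more tool, called after "Call:" as name(argument=value, ...) on one line, values as JSON. send_rows: Moves the arm, as the interface text tells. Its arguments: {"type":"object","properties":{"xyz":{"type":"array"},"dr":{"type":"array"},"jaw":{"type":"number"},"grip_force":{"type":"number"}},"required":["xyz","dr"]}

```bash
ls; mkdir -p pics
python3 - <<'E'
from bench import *
import cv2,numpy as np
s=get_state(); print(s)
for n in ("scene","top","wrist"):
    im=get_image(n); cv2.imwrite(f"pics/{n}0.png",im[:,:,::-1])
    print(n,calibration(n))
E
```

```text
pics
{'time': 0.0, 'joint_positions': array([-1.18291711,  0.32181871, -0.07009569,  1.45169884,  0.02263184,
        1.37081426, -0.05690456]), 'qd': array([ 4.57598448e-04,  6.87308857e-04,  2.22141956e-04,  7.07075704e-04,
        1.62359065e-03, -7.81302372e-04, -7.38181464e-05]), 'joint_torque': array([-1.54850368e-04, -4.91295147e+01, -4.04037489e-01, -3.12519872e+01,
       -6.39300956e-02,  4.39324498e-02,  1.81159926e-04]), 'position': array([0.2371915 , 0.60459916, 0.23845241]), 'tool_rot': array([-5.83608258e-01, -3.08666750e+00,  3.04347949e-03]), 'ft_force': array([-0.64554823, -0.44580578, -0.53293165]), 'torque': array([ 0.02426138, -0.02086704, -0.01486409]), 'grip_force': 0.0, 'grip_width': 0.9992655023210271}
scene {'vfov': 49.81212492135567, 'cx': 328.78124731438675, 'cy': 248.43410563580565, 'rvec': array([ 2.32761025, -0.65286173,  0.23787547]), 'tvec': array([-0.45924502,  0.18466665,  1.01344468])}
top {'vfov': 42.31273905107075, 'cx': 324.3341545061919, 'cy': 241.25801411715688, 'rvec': array([ 2.19469527, -2.16954961,  0.1281361 ]), 'tvec': array([-0.11894439,  0.46678223,  1.31936926])}
wrist {'vfov': 65.70646984690485, 'cx': 317.8428981681728, 'cy': 241.86564885608033, 'hand_eye': array([[ 5.72436195e-05, -9.61001136e-01, -2.76544414e-01,
         7.44357184e-02],
       [ 9.99999648e-01, -1.76567283e-04,  8.20573287e-04,
         1.48813726e-04],
       [-8.37400558e-04, -2.76544364e-01,  9.61000787e-01,
        -1.45216141e-01],
       [ 0.00000000e+00,  0.00000000e+00,  0.00000000e+00,
         1.00000000e+00]])}
```

View pics/scene0.png

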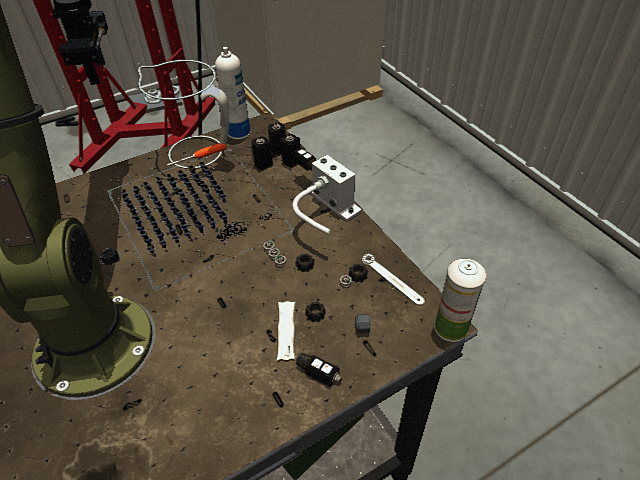

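View pics/top0.png

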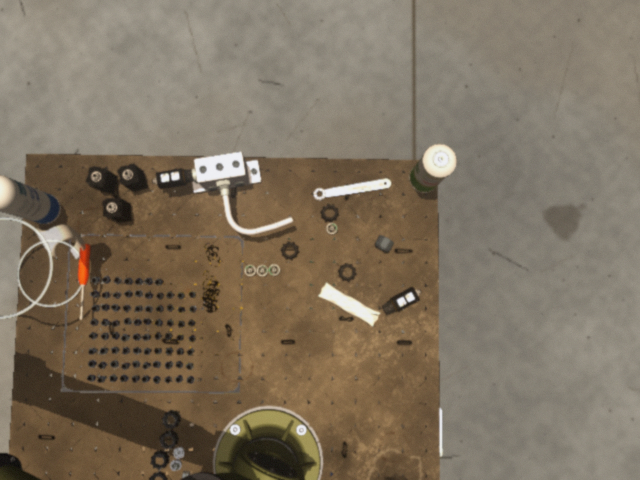

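The scene view shows the nut at (362,324), the manifold at (335,180) and the tube running from (320,185) to the free end at (328,231). In the top view the nut is at (384,243), the manifold at (218,172) and the free end at (292,220).

```bash
cat > h.py <<'E'
from bench import *
import cv2,numpy as np
from scipy.spatial.transform import Rotation as R
def ray(n,uv,st=None):
    c=calibration(n); uv=np.atleast_2d(np.asarray(uv,float)); f=240/np.tan(np.radians(c["vfov"]/2))
    d=(uv-[c["cx"],c["cy"]])/f
    if n!="wrist":
        M=R.from_rotvec(c["rvec"]).as_matrix(); D=np.c_[d,np.ones(len(d))]
        return -M.T@c["tvec"], D@M
    th=np.linalg.norm(d,axis=1,keepdims=True); D=np.c_[d*np.sinc(th/np.pi),np.cos(th)]
    T=np.eye(4);T[:3,:3]=R.from_rotvec(st["tool_rot"]).as_matrix();T[:3,3]=st["position"]
    T=T@c["hand_eye"]; return T[:3,3],D@T[:3,:3].T
def onplane(n,uv,z,st=None):
    o,D=ray(n,uv,st); return o+D*((z-o[2])/D[:,2])[:,None]
def proj(n,P,st=None):
    c=calibration(n); f=240/np.tan(np.radians(c["vfov"]/2)); P=np.atleast_2d(P)
    if n!="wrist":
        q=P@R.from_rotvec(c["rvec"]).as_matrix().T+c["tvec"]; return f*q[:,:2]/q[:,2:]+[c["cx"],c["cy"]]
    T=np.eye(4);T[:3,:3]=R.from_rotvec(st["tool_rot"]).as_matrix();T[:3,3]=st["position"]
    T=T@c["hand_eye"]; q=(P-T[:3,3])@T[:3,:3]; r=np.linalg.norm(q[:,:2],axis=1,keepdims=True)
    return f*np.arctan2(r,q[:,2:])*q[:,:2]/r+[c["cx"],c["cy"]]
def tri(a,b):
    (o1,D1),(o2,D2)=a,b; d1=D1[0]/np.linalg.norm(D1[0]);d2=D2[0]/np.linalg.norm(D2[0])
    A=np.c_[d1,-d2]; t=np.linalg.lstsq(A,o2-o1,rcond=None)[0]; p,q=o1+t[0]*d1,o2+t[1]*d2
    return (p+q)/2,np.linalg.norm(p-q)
E
python3 - <<'E'
from h import *
import bench; print([k for k in dir(bench) if k[0]!='_'], getattr(bench,'nose_length',None))
st=get_state()
print("nut top",onplane("top",[384,243],.03),"scene",onplane("scene",[362,324],.022))
print("manif top centre",onplane("top",[218,168],.106))
print("tri end",tri(ray("top",[292,220]),ray("scene",[328,231.5])))
print("tube on .08",onplane("top",[[224,186],[226,200],[231,222],[245,231],[265,229],[292,220]],.08).round(4))
t=cv2.imread("pics/top0.png"); s=cv2.imread("pics/scene0.png")
A=cv2.resize(t[150:270,180:420],None,fx=3,fy=3,interpolation=cv2.INTER_CUBIC)
B=cv2.resize(s[140:350,280:400],None,fx=2,fy=2,interpolation=cv2.INTER_CUBIC)
C=np.zeros((600,800,3),np.uint8); C[:360,:720]=A; 
C[360:,:240]=s[140:350,280:400][:240,:][:,:].repeat(2,1)[:240,:240] if 0 else cv2.resize(s[140:260,280:400],(240,240))
C[360:,260:500]=cv2.resize(s[300:350,340:390],(240,240),interpolation=cv2.INTER_CUBIC)
C[360:,520:760]=cv2.resize(t[225:265,364:404],(240,240),interpolation=cv2.INTER_CUBIC)
cv2.imwrite("pics/c1.png",C)
E
```

```text
['MotionError', 'calibration', 'close_job', 'get_image', 'get_state', 'nose_length'] 0.017
nut top [[ 0.46535652 -0.24233505  0.03      ]] scene [[ 0.4619138  -0.24951239  0.022     ]]
manif top centre [[0.60815763 0.10753657 0.106     ]]
tri end (array([ 0.50735226, -0.04492215,  0.07716508]), np.float64(0.0016082767116128134))
tube on .08 [[ 0.5758  0.0981  0.08  ]
 [ 0.5464  0.0931  0.08  ]
 [ 0.5004  0.0816  0.08  ]
 [ 0.482   0.0522  0.08  ]
 [ 0.4867  0.011   0.08  ]
 [ 0.5062 -0.0447  0.08  ]]
```

View pics/c1.png

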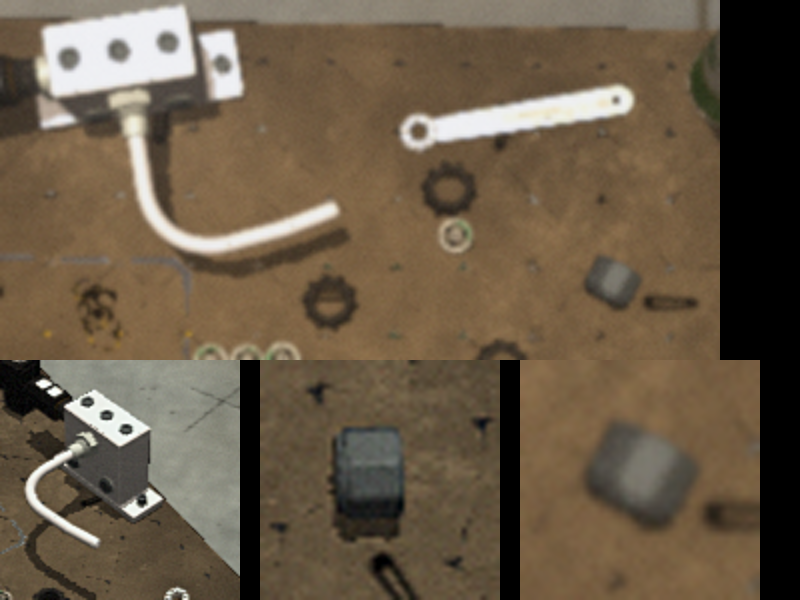

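In the crop, the nut (top view, around (384,243)) shows its top flat as a bright strip, which puts the bore axis at a yaw of about -24° or 156°. The free end of the tube is clear of everything, about 77 mm above the table. Next I'll work out the first transfer.

```bash
cat >> h.py <<'E'
def tool(pts,st=None):
    "world points -> mm shift in tool axes"
    st=st or get_state(); return ((np.atleast_2d(pts)-st["position"])@R.from_rotvec(st["tool_rot"]).as_matrix()*1000).round(1)
E
python3 - <<'E'
from h import *
print(tool([[.26,.42,.24],[.34,.30,.24],[.44,.10,.24],[.43,-.12,.2],[.408,-.223,.14]]).tolist())
E
```

```text
[[-88.6, -163.7, -1.0], [-206.9, -246.2, -0.9], [-373.0, -395.8, -0.7], [-444.1, -604.2, 39.7], [-461.2, -708.1, 99.8]]
```

Call:
send_rows(xyz=[[-18, -33, 0], [-36, -66, 0], [-54, -98, 0], [-71, -131, 0], [-89, -164, 0], [-118, -185, 0], [-148, -205, 0], [-177, -226, 0], [-207, -246, 0], [-235, -271, 0]], dr=[[0, 0, 0], [0, 0, 0], [0, 0, 0], [0, 0, 0], [0, 0, 0], [0, 0, 0], [0, 0, 0], [0, 0, 0], [0, 0, 0], [0, 0, 0]])

```text
time: 0.98
position: [0.358, 0.2657, 0.2395]
tool_rot: [0.583, 3.087, 0.001]
ft_force: [0.5, -0.7, -0.2]
grip_width: 1.003
grip_force: 0.0
```

Call:
send_rows(xyz=[[-28, -25, 0], [-55, -50, 0], [-83, -75, 0], [-110, -100, 0], [-138, -125, 0], [-152, -165, 5], [-166, -205, 10], [-180, -245, 20], [-195, -285, 30], [-209, -325, 40]], dr=[[0, 0, 0], [0, 0, 0], [0, 0, 0], [0, 0, 0], [0, 0, 0], [0, 0, 0], [0, 0, 0], [0, 0, 0], [0, 0, 0], [0, 0, 0]])

```text
time: 1.82
position: [0.4329, -0.106, 0.2011]
tool_rot: [0.583, 3.086, 0.002]
ft_force: [0.7, -0.9, 0.2]
grip_width: 0.999
grip_force: 0.0
```

Call:
send_rows(xyz=[[-4, -27, 15], [-9, -54, 30], [-13, -81, 45], [-17, -108, 60], [-17, -112, 60], [-17, -112, 60], [-17, -112, 60], [-17, -112, 60], [-17, -112, 60], [-17, -112, 60]], dr=[[0, 0, 0], [0, 0, 0], [0, 0, 0], [0, 0, 0], [0, 0, 0], [0, 0, 0], [0, 0, 0], [0, 0, 0], [0, 0, 0], [0, 0, 0]])

```text
time: 2.65
position: [0.409, -0.2135, 0.1418]
tool_rot: [0.58, 3.087, 0.001]
ft_force: [1.1, -0.6, 0.2]
grip_width: 0.999
grip_force: 0.0
```

Run:
```python
from h import *
st=get_state(); im=get_image("wrist"); cv2.imwrite("pics/w1.png",im[:,:,::-1])
print(st["time"],st["position"],R.from_rotvec(st["tool_rot"]).as_matrix().round(3).tolist(),st["joint_positions"].round(2),st["ft_force"])
print(proj("wrist",[.464,-.245,.018],st))
```

```text
2.65 [ 0.40904996 -0.21353908  0.14179244] [[-0.932, 0.363, 0.001], [0.363, 0.932, 0.0], [-0.001, 0.001, -1.0]] [-0.45 -0.05  0.87  2.05  0.04  1.12  1.6 ] [ 1.06452794 -0.62713399  0.15252975]
[[305.67348938 312.69584978]]
```

View pics/w1.png

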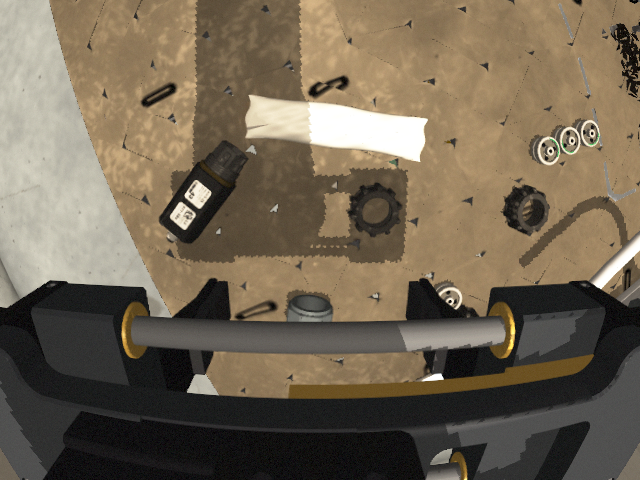

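The nut is at (309,310), half hidden by the gripper's cross rod. Its large bore faces the camera, so the wide end points along tool +x (yaw about 156°). I'll enlarge it to measure.

Run:
```python
import cv2
im=cv2.imread("pics/w1.png"); cv2.imwrite("pics/c2.png",cv2.resize(im[280:340,270:350],None,fx=10,fy=10,interpolation=cv2.INTER_CUBIC))
```

```text
(no output)
```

View pics/c2.png

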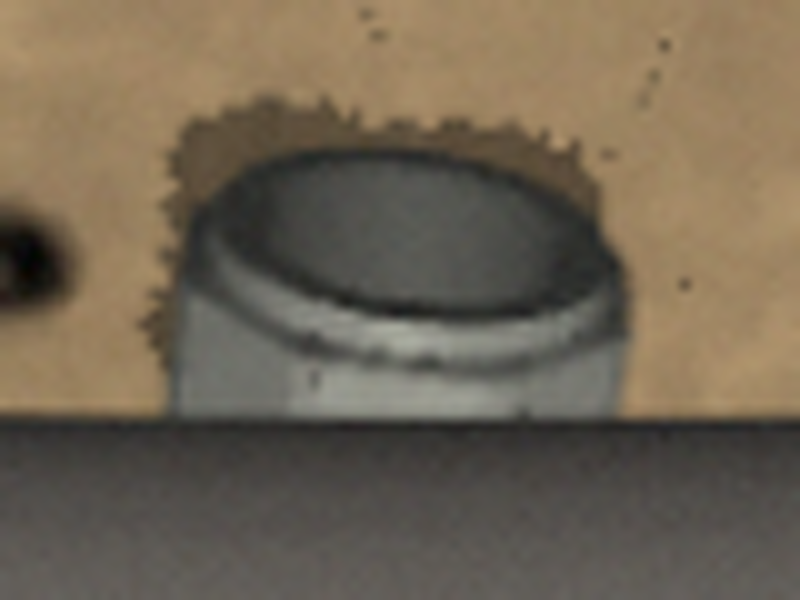

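Run:
```python
from h import *
st=get_state()
P=onplane("wrist",[[293.2,301.5],[330.7,306.2],[311.4,304],[287.5,318],[333,316.5]],.018,st)
print(P.round(4)); d=P[0]-P[1]; print(np.linalg.norm(d[:2]),np.degrees(np.arctan2(d[1],d[0])))
for y in (156,148,163):
  u=np.array([np.cos(np.radians(y)),np.sin(np.radians(y)),0]); print(y,P[2]-.012*u,(P[0]+P[1])/2-.012*u)
  c=P[2]-.012*u
  # top strip check in the top image: strip end centres
  print(proj("top",[c+.012*u+[0,0,.018],c-.014*u+[0,0,.018]]))
t=cv2.imread("pics/top0.png",0)[225:265,364:404]
m=(cv2.GaussianBlur(t,(3,3),0)>95).astype(np.uint8)
print(t[6:30,8:32])
```

```text
[[ 0.4509 -0.2507  0.018 ]
 [ 0.4656 -0.2243  0.018 ]
 [ 0.4582 -0.238   0.018 ]
 [ 0.463  -0.2609  0.018 ]
 [ 0.4751 -0.2259  0.018 ]]
0.030253068645939813 -119.19302272476547
156 [ 0.46912993 -0.2428884   0.018     ] [ 0.46922368 -0.2424216   0.018     ]
[[382.31455435 246.0463801 ]
 [387.23277446 235.11651242]]
148 [ 0.46834396 -0.24436659  0.018     ] [ 0.46843771 -0.24389979  0.018     ]
[[382.31455435 246.0463801 ]
 [388.71657701 235.92213537]]
163 [ 0.46964304 -0.24151602  0.018     ] [ 0.46973679 -0.24104922  0.018     ]
[[382.31455435 246.0463801 ]
 [385.85517324 234.58541036]]
[[ 97  99  99 100 101 105 103 106 108 112 110 105 101  99 103 101 101  98
   96  98 102  98  98  99]
 [104 102 103 102 103 104 104 107 109 109 109 105 101  98 102 105 100  97
  100  98  99 101  98 100]
 [101 106 102  98 101 106 106 102 104 108 108 104 103 101 104 106 104  98
   95 102 102 102 102 100]
 [106 107 104 101 103 103 100  95  99 100 105 104 101 106 109 107 105 100
   98  98 100 102  99  98]
 [107 106 104 105 107 100  91  81  85  88  94  96  98 107 111 109 107 101
   96  96  99 100 101  96]
 
[... 1218 characters left out ...]
99 100  92  78  70  61  59  62  73  88  87  90  85  80  74  73  69
   70  77  94  95  87  75]
 [100 102  96  99  97  86  77  69  59  63  65  70  75  72  69  68  70  67
   69  79  91  89  73  49]
 [102  98 100 100 102  96  96  86  76  71  58  54  56  62  63  63  62  69
   78  89  95  86  69  41]
 [ 99  99 100 101 101 101 100  97  91  86  72  53  54  51  53  55  54  72
   91  91  92  88  67  45]
 [ 97 102 100 103 102 100 102 104 101  97  88  75  59  54  51  55  64  78
   93  94  96  89  79  63]
 [102 101 101 104 104 101 101 103 102 101  96  87  77  72  73  75  83  92
   97  98  93  92  90  80]
 [ 99  99 103 103 101 102 102 103  99 100  99  96  95  94  96  94  97  97
   98  99  93  93  96  94]]
```

Run:
```python
from h import *
print(tool([[.4685,-.2438,.020]]))
```

```text
[[-66.4  -6.4 121.8]]
```

Call:
send_rows(xyz=[[-33, -3, 10], [-66, -6, 30], [-66, -6, 55], [-66, -6, 80], [-66, -6, 100], [-66, -6, 112], [-66, -6, 122], [-66, -6, 122], [-66, -6, 122], [-66, -6, 122]], dr=[[0, 0, 0.05], [0, 0, 0.1], [0, 0, 0.1], [0, 0, 0.1], [0, 0, 0.1], [0, 0, 0.1], [0, 0, 0.1], [0, 0, 0.1], [0, 0, 0.1], [0, 0, 0.1]], jaw=60, grip_force=20)

```text
time: 3.53
position: [0.4683, -0.2444, 0.0203]
tool_rot: [0.737, 3.052, 0.001]
ft_force: [-0.8, 0.0, 0.6]
grip_width: 0.689
grip_force: 0.0
```

Call:
send_rows(xyz=[[0, 0, 0], [0, 0, 0], [0, 0, 0], [0, 0, 0], [0, 0, 0], [0, 0, 0], [0, 0, 0], [0, 0, 0], [0, 0, 0], [0, 0, 0]], dr=[[0, 0, 0], [0, 0, 0], [0, 0, 0], [0, 0, 0], [0, 0, 0], [0, 0, 0], [0, 0, 0], [0, 0, 0], [0, 0, 0], [0, 0, 0]], jaw=20)

```text
time: 4.37
position: [0.4677, -0.2442, 0.0196]
tool_rot: [0.737, 3.054, 0.001]
ft_force: [-0.2, 1.3, 3.4]
grip_width: 0.411
grip_force: 19.9
```

Run:
```python
from h import *
print(tool([[.502,-.12,.14],[.558,-.10,.14]]))
```

```text
[[  26.1  126.2 -120.4]
 [ -14.6  169.6 -120.4]]
```

Call:
send_rows(xyz=[[0, 0, -40], [0, 0, -80], [5, 25, -110], [10, 50, -120], [16, 75, -120], [21, 100, -120], [26, 126, -120], [26, 126, -120], [26, 126, -120], [26, 126, -120]], dr=[[0, 0, 0], [0, 0, 0], [0, 0, 0.11], [0, 0, 0.22], [0, 0, 0.33], [0, 0, 0.44], [0, 0, 0.55], [0, 0, 0.66], [0, 0, 0.77], [0, 0, 0.77]])

```text
time: 5.2
position: [0.5016, -0.1196, 0.1388]
tool_rot: [-1.832, -2.552, 0.001]
ft_force: [0.3, -0.1, -1.4]
grip_width: 0.41
grip_force: 19.9
```

Run:
```python
from h import *
import pickle
st=get_state(); im=get_image("wrist"); cv2.imwrite("pics/w2.png",im[:,:,::-1]); pickle.dump(st,open("w2.pkl","wb"))
print(st["position"],st["tool_rot"],st["grip_width"],st["ft_force"],tool([[.558,-.10,.14]]))
```

```text
[ 0.50162502 -0.11964755  0.13880634] [-1.83167208e+00 -2.55181758e+00  1.17939195e-03] 0.4103117138937953 [ 0.26026711 -0.13650914 -1.43620803] [[ 0.8 60.  -1.2]]
```

Call:
send_rows(xyz=[[0, 20, 0], [0, 40, 0], [0, 60, 0], [0, 60, 0], [0, 60, 0], [0, 60, 0], [0, 60, 0], [0, 60, 0], [0, 60, 0], [0, 60, 0]], dr=[[0, 0, 0], [0, 0, 0], [0, 0, 0], [0, 0, 0], [0, 0, 0], [0, 0, 0], [0, 0, 0], [0, 0, 0], [0, 0, 0], [0, 0, 0]])

```text
time: 6.08
position: [0.5584, -0.1011, 0.1396]
tool_rot: [-1.83, -2.553, -0.001]
ft_force: [-0.9, -0.7, -0.1]
grip_width: 0.411
grip_force: 19.9
```

Run:
```python
from h import *
import pickle
st=get_state(); im=get_image("wrist"); cv2.imwrite("pics/w3.png",im[:,:,::-1]); pickle.dump(st,open("w3.pkl","wb"))
a=cv2.imread("pics/w2.png");b=cv2.imread("pics/w3.png")
cv2.imwrite("pics/c3.png",np.vstack([cv2.resize(a,(800,600))[:300],cv2.resize(b,(800,600))[:300]]))
```

```text
(no output)
```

View pics/c3.png

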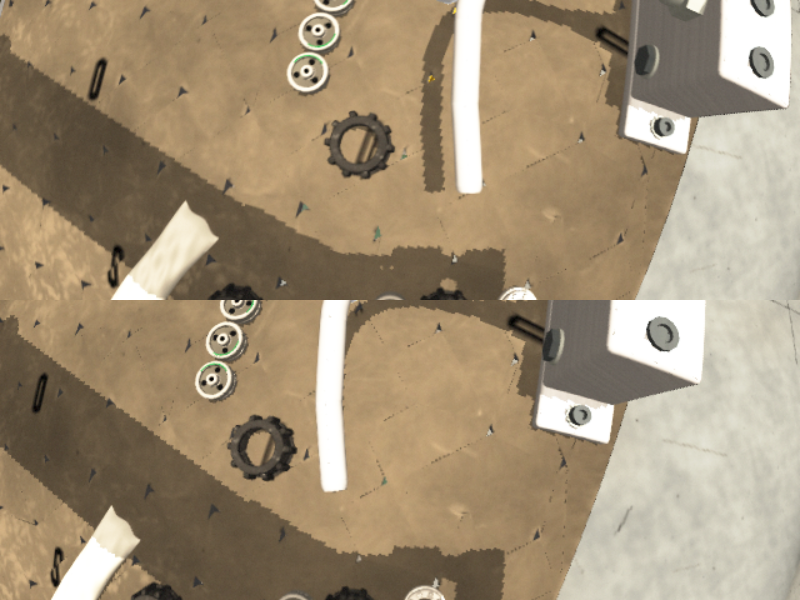

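In both wrist views the tube is clear and white, with its free end at about (376,152) in the first and (267,152) in the second. The free leg runs up the image with a slight bow. Next I'll triangulate the centreline.

```bash
cat >> h.py <<'E'
def centre(im,seed,v1,v0=0,thr=170):
    "tube centre column per row, tracked upward from seed col at row v1"
    b=im.min(axis=2)>thr; out=[]; c=seed
    for v in range(v1,v0,-1):
        r=b[v]; 
        if not r[int(round(c))]: continue
        l=h=int(round(c))
        while l>0 and r[l-1]: l-=1
        while h<639 and r[h+1]: h+=1
        if h-l>40: break
        c=(l+h)/2; out.append((c,v,h-l+1))
    return np.array(out)
E
python3 - <<'E'
from h import *
import pickle
a=cv2.imread("pics/w2.png");b=cv2.imread("pics/w3.png");sa=pickle.load(open("w2.pkl","rb"));sb=pickle.load(open("w3.pkl","rb"))
A=centre(a,376,154,2);B=centre(b,267,157,2)
print(A[0],A[-1],B[0],B[-1])
fa=np.interp; A=A[::-1];B=B[::-1]
for v in range(5,152,12):
    p1=[np.interp(v,A[:,1],A[:,0]),v]
    best=min(((tri(ray("wrist",p1,sa),ray("wrist",[np.interp(w,B[:,1],B[:,0]),w],sb)),w) for w in np.arange(v-8,v+8,.25) if 2<w<154),key=lambda t:t[0][1])
    print(v,best[1],best[0][0].round(4),best[0][1].round(5),np.interp(v,A[:,1],A[:,2]))
Rt=R.from_rotvec(sb["tool_rot"]).as_matrix(); print(Rt.round(3).tolist())
E
```

```text
[375.5 154.   12. ] [376.   3.  21.] [264.5 152.   12. ] [268.   3.  21.]
5 4.0 [0.4841 0.0353 0.08  ] 2e-05 20.0
17 16.25 [0.4858 0.0276 0.0809] 6e-05 20.0
29 28.25 [0.4879 0.0211 0.0793] 7e-05 21.0
41 40.25 [0.4898 0.0141 0.0793] 6e-05 20.0
53 52.25 [0.4917 0.0072 0.0798] 5e-05 21.0
65 64.25 [0.4937 0.0005 0.0794] 6e-05 20.0
77 76.0 [ 0.4958 -0.0061  0.0802] 6e-05 20.0
89 88.0 [ 0.498  -0.0125  0.0801] 3e-05 20.0
101 100.0 [ 0.5005 -0.0187  0.0792] 3e-05 21.0
113 111.75 [ 0.503  -0.0248  0.0787] 6e-05 20.0
125 123.75 [ 0.5056 -0.0311  0.0798] 1e-05 20.0
137 135.75 [ 0.5081 -0.0372  0.0793] 3e-05 21.0
149 147.75 [ 0.5105 -0.0435  0.08  ] 7e-05 20.0
[[-0.321, 0.947, 0.0], [0.947, 0.321, 0.001], [0.0, 0.001, -1.0]]
```

Run:
```python
from h import *
import pickle
b=cv2.imread("pics/w3.png");sb=pickle.load(open("w3.pkl","rb"))
cv2.imwrite("pics/c4.png",cv2.resize(b[250:330,265:371],None,fx=7,fy=7,interpolation=cv2.INTER_CUBIC))
T=R.from_rotvec(sb["tool_rot"]).as_matrix()
for q in [(12,0,0),(12,0,-18),(12,0,18),(12,12,0),(12,-12,0)]:
    print(q,proj("wrist",sb["position"]+T@(np.array(q)+[0,0,1.6])/1000,sb))
print(tool([[.522,-.073,.1396],[.522,-.073,.081]],sb))
```

```text
(12, 0, 0) [[315.02649409 288.68132373]]
(12, 0, -18) [[314.73139991 307.08783564]]
(12, 0, 18) [[315.26877425 273.72422249]]
(12, 12, 0) [[342.97498132 288.60452947]]
(12, -12, 0) [[287.10673761 288.58229487]]
[[ 38.4 -25.5  -0. ]
 [ 38.3 -25.5  58.6]]
```

View pics/c4.png

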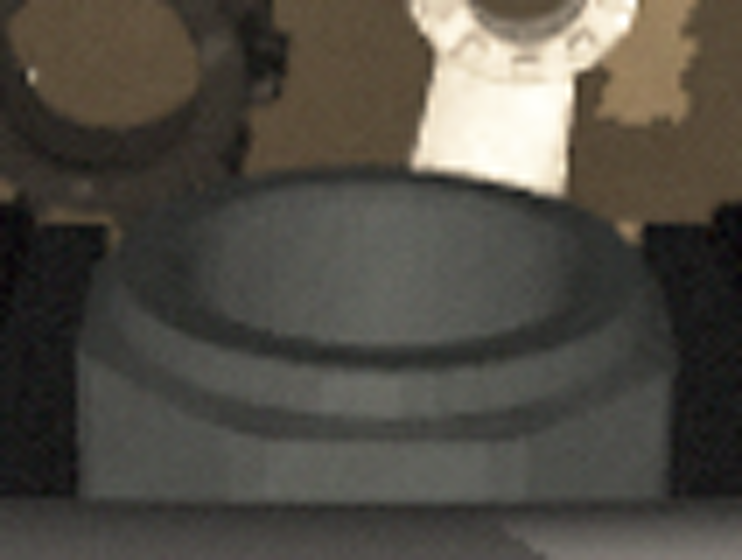

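Nut in the jaws: its rim is centred at pixel (318.7,287.5) against a predicted (315,288.7). The camera therefore reads about 1.7 mm too far along tool +y, and I'll correct for that.

Call:
send_rows(xyz=[[10, -9, 0], [20, -18, 0], [30, -27, 0], [36, -27.3, 10], [36, -27.3, 22], [36, -27.3, 34], [36, -27.3, 46], [36, -27.3, 58.6], [36, -27.3, 58.6], [36, -27.3, 58.6]], dr=[[0, 0, -0.02], [0, 0, -0.04], [0, 0, -0.054], [0, 0, -0.054], [0, 0, -0.054], [0, 0, -0.054], [0, 0, -0.054], [0, 0, -0.054], [0, 0, -0.054], [0, 0, -0.054]])

```text
time: 6.97
position: [0.5206, -0.0764, 0.0795]
tool_rot: [-1.761, -2.6, 0.004]
ft_force: [0.3, -0.4, -1.1]
grip_width: 0.41
grip_force: 19.9
```

Run:
```python
from h import *
import pickle
F=[];
st=get_state(); im=get_image("wrist"); cv2.imwrite("pics/w4.png",im[:,:,::-1]); pickle.dump(st,open("w4.pkl","wb"))
for i in range(8): F.append(np.r_[get_state()["ft_force"],get_state()["torque"]]); get_image("top")
print(np.mean(F,0).round(2),np.std(F,0).round(2),st["position"],np.degrees(np.arctan2(*R.from_rotvec(st["tool_rot"]).as_matrix()[1::-1,0])))
b=im
cv2.imwrite("pics/c5.png",cv2.resize(b[150:330,235:395,::-1],(533,600),interpolation=cv2.INTER_CUBIC))
```

```text
[-0.14 -0.04 -1.06 -0.04  0.02  0.02] [0.62 0.38 0.47 0.02 0.02 0.03] [ 0.52060116 -0.07640562  0.0795082 ] 111.76869861929963
```

View pics/c5.png

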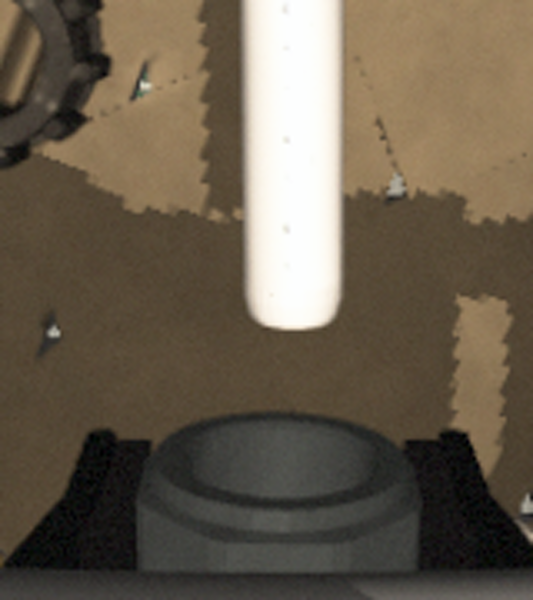

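The tube end is centred at crop x=294 and the nut at about 279, at 7.8 px/mm, so the tube is 1.9 mm towards tool +y and parallel to the nut. The gap from rim to tube end is about 18–20 mm.

Call:
send_rows(xyz=[[0, 1, -0.5], [0, 1.9, -0.5], [4, 1.9, -0.5], [8, 1.9, -0.5], [12, 1.9, -0.5], [16, 1.9, -0.5], [20, 1.9, -0.5], [23, 1.9, -0.5], [26, 1.9, -0.5], [26, 1.9, -0.5]], dr=[[0, 0, 0], [0, 0, 0], [0, 0, 0], [0, 0, 0], [0, 0, 0], [0, 0, 0], [0, 0, 0], [0, 0, 0], [0, 0, 0], [0, 0, 0]])

```text
time: 8.25
position: [0.5132, -0.0499, 0.0812]
tool_rot: [-1.759, -2.602, -0.001]
ft_force: [0.4, 0.4, -1.7]
grip_width: 0.415
grip_force: 19.9
```

```bash
cat >> h.py <<'E'
B0=np.array([-.14,-.04,-1.06,-.04,.02,.02])
def feel(n=6):
    "mean force/moment less bias, in tool axes"
    F=[];p=[]
    for i in range(n): get_image("top"); s=get_state(); F.append(np.r_[s["ft_force"],s["torque"]]); p.append(s["position"])
    f=np.mean(F,0)-B0; M=R.from_rotvec(s["tool_rot"]).as_matrix()
    print("t",round(s["time"],2),"pos",np.mean(p,0).round(4),"yaw",np.degrees(np.arctan2(M[1,0],M[0,0])).round(1),"Ftool",(f[:3]@M).round(2),"Mtool",(f[3:]@M).round(3),"grip",round(s["grip_width"]*87,1))
    return np.mean(p,0)
E
python3 - <<'E'
from h import *
feel()
st=get_state(); im=get_image("wrist"); cv2.imwrite("pics/w5.png",im[:,:,::-1])
A=centre(im[:,:,::-1],323,270,100); print(A[::20])
E
```

```text
t 8.55 pos [ 0.5135 -0.0509  0.0813] yaw 111.8 Ftool [-0.2   0.3   0.38] Mtool [ 0.021 -0.028  0.024] grip 35.8
[[317.5 249.   20. ]
 [315.  229.   25. ]
 [315.5 209.   26. ]
 [317.5 189.   26. ]
 [319.5 169.   26. ]
 [321.5 149.   26. ]
 [323.5 129.   26. ]
 [326.  109.   25. ]]
```

Call:
send_rows(xyz=[[0, -0.8, 0], [0, -1.6, 0], [0, -1.6, 0], [0, -1.6, 0], [0, -1.6, 0], [0, -1.6, 0], [0, -1.6, 0], [0, -1.6, 0], [0, -1.6, 0], [0, -1.6, 0]], dr=[[0, 0, 0], [0, 0, 0], [0, 0, 0], [0, 0, 0], [0, 0, 0], [0, 0, 0], [0, 0, 0], [0, 0, 0], [0, 0, 0], [0, 0, 0]])

```text
time: 9.43
position: [0.5119, -0.0514, 0.0813]
tool_rot: [1.76, 2.602, 0.0]
ft_force: [-0.1, -0.5, -0.7]
grip_width: 0.414
grip_force: 19.9
```

Run:
```python
from h import *
feel()
st=get_state(); im=get_image("wrist"); cv2.imwrite("pics/w6.png",im[:,:,::-1])
A=centre(im[:,:,::-1],319,265,100); print(A[:20:4],A[20::20])
print(im[283:287:3,285:355:3].sum(2)//3, im[316,285:355:2].sum(1)//3)
```

```text
t 9.73 pos [ 0.5119 -0.0514  0.0813] yaw 111.8 Ftool [ 0.06 -0.12  0.25] Mtool [ 0.022 -0.043  0.01 ] grip 35.8
[[320.5 253.    6. ]
 [321.  249.   21. ]
 [319.  245.   25. ]
 [319.  241.   25. ]
 [319.  237.   25. ]] [[319.  233.   25. ]
 [319.  213.   25. ]
 [321.5 193.   26. ]
 [323.5 173.   26. ]
 [325.5 153.   26. ]
 [327.5 133.   26. ]
 [329.5 113.   26. ]]
[[ 33  30  38  43  50  53  56 105 142 153 163 169 173 165 149 131  75  56
   55  45  44  34  37  52]
 [ 36  32  30  43  50  54  51 101 140 156 159 171 171 167 150 130  70  55
   56  48  42  30  35  30]] [57 60 53 56 57 57 58 60 61 66 69 66 67 69 67 63 67 68 66 70 73 72 70 70
 67 61 61 62 57 51 52 54 53 56 56]
```

Call:
send_rows(xyz=[[0.6, 0, 0], [1.2, 0, 0], [1.8, 0, 0], [2.4, 0, 0], [3, 0, 0], [3.6, 0, 0], [4.2, 0, 0], [4.8, 0, 0], [5, 0, 0], [5, 0, 0]], dr=[[0, 0, 0], [0, 0, 0], [0, 0, 0], [0, 0, 0], [0, 0, 0], [0, 0, 0], [0, 0, 0], [0, 0, 0], [0, 0, 0], [0, 0, 0]])

```text
time: 10.62
position: [0.5101, -0.0467, 0.0813]
tool_rot: [1.76, 2.602, 0.0]
ft_force: [0.1, -0.5, -1.1]
grip_width: 0.413
grip_force: 19.9
```

```bash
python3 -c "
from h import *
feel(4)"
```

```text
t 10.82 pos [ 0.5101 -0.0468  0.0813] yaw 111.8 Ftool [ 0.26  0.49 -0.3 ] Mtool [ 0.031 -0.013  0.036] grip 35.6
```

Call:
send_rows(xyz=[[0.4, 0, 0], [0.8, 0, 0], [1.2, 0, 0], [1.6, 0, 0], [2, 0, 0], [2.4, 0, 0], [2.8, 0, 0], [3.2, 0, 0], [3.6, 0, 0], [4, 0, 0]], dr=[[0, 0, 0], [0, 0, 0], [0, 0, 0], [0, 0, 0], [0, 0, 0], [0, 0, 0], [0, 0, 0], [0, 0, 0], [0, 0, 0], [0, 0, 0]])

```text
time: 11.65
position: [0.5086, -0.0431, 0.0813]
tool_rot: [1.76, 2.602, 0.0]
ft_force: [-0.1, -0.6, -2.8]
grip_width: 0.409
grip_force: 19.9
```

```bash
python3 -c "
from h import *
feel(4)"
```

```text
t 11.85 pos [ 0.5086 -0.043   0.0813] yaw 111.8 Ftool [-0.32  0.66  1.22] Mtool [-0.05  -0.128  0.044] grip 35.5
```

Call:
send_rows(xyz=[[0, 0, 0.3], [0, 0, 0.6], [0, 0, 0.9], [0, 0, 1.2], [0.3, 0, 1.2], [0.6, 0, 1.2], [0.9, 0, 1.2], [1.2, 0, 1.2], [1.2, 0, 1.2], [1.2, 0, 1.2]], dr=[[0, 0, 0], [0, 0, 0], [0, 0, 0], [0, 0, 0], [0, 0, 0], [0, 0, 0], [0, 0, 0], [0, 0, 0], [0, 0, 0], [0, 0, 0]])

```text
time: 12.68
position: [0.5081, -0.0419, 0.0801]
tool_rot: [1.761, 2.602, 0.0]
ft_force: [0.4, 0.0, -0.7]
grip_width: 0.408
grip_force: 19.9
```

```bash
python3 -c "
from h import *
feel(4)"
```

```text
t 12.88 pos [ 0.5081 -0.042   0.0801] yaw 111.8 Ftool [-0.28  0.04  0.18] Mtool [ 0.002 -0.032  0.019] grip 35.5
```

Call:
send_rows(xyz=[[1, 0, 0], [2, 0, 0], [3.5, 0, 0], [5, 0, 0], [6.5, 0, 0], [8, 0, 0], [9.5, 0, 0], [11, 0, 0], [12, 0, 0], [12, 0, 0]], dr=[[0, 0, 0], [0, 0, 0], [0, 0, 0], [0, 0, 0], [0, 0, 0], [0, 0, 0], [0, 0, 0], [0, 0, 0], [0, 0, 0], [0, 0, 0]])

```text
time: 13.72
position: [0.5036, -0.0305, 0.0801]
tool_rot: [-1.76, -2.602, -0.0]
ft_force: [-0.4, -0.1, -0.5]
grip_width: 0.408
grip_force: 19.9
```

Run:
```python
from h import *
import pickle
feel(4)
st=get_state(); im=get_image("wrist"); cv2.imwrite("pics/w7.png",im[:,:,::-1]); pickle.dump(st,open("w7.pkl","wb"))
A=centre(im[:,:,::-1],319,250,2,150); print(A[::25])
P=onplane("wrist",A[:,:2],.0795,st); print(P[::25].round(4))
```

```text
t 13.92 pos [ 0.5037 -0.0307  0.0801] yaw 111.8 Ftool [-0.22  0.41  0.27] Mtool [-0.025 -0.001  0.027] grip 35.7
[[319.5 250.   22. ]
 [323.5 225.   28. ]
 [326.  200.   27. ]
 [328.5 175.   28. ]
 [333.5 150.   30. ]
 [344.  125.   33. ]
 [363.5 100.   40. ]]
[[ 0.4944 -0.0026  0.0795]
 [ 0.492   0.0077  0.0795]
 [ 0.4891  0.0176  0.0795]
 [ 0.4862  0.0272  0.0795]
 [ 0.4843  0.0371  0.0795]
 [ 0.4844  0.0477  0.0795]
 [ 0.4877  0.0599  0.0795]]
```

```bash
cat >> h.py <<'E'
def trace(im,st,p0,yaw0,z=.0795,thr=140,step=.002,n=90,bias=.0017):
    "walk along the white tube on the plane z; returns points (bias removed), yaw, width"
    b=im.min(axis=2)>thr; w=np.arange(-.014,.0141,.0004); p=np.array(p0,float); a=np.radians(yaw0); out=[]
    for i in range(n):
        t=np.array([np.cos(a),np.sin(a)]); q=np.array([-t[1],t[0]])
        X=np.c_[p+w[:,None]*q,np.full(len(w),z)]; uv=proj("wrist",X,st).round().astype(int)
        if (uv<1).any() or (uv[:,0]>638).any() or (uv[:,1]>478).any(): break
        v=b[uv[:,1],uv[:,0]]; k=np.where(v)[0]
        if len(k)<8: break
        c0=len(w)//2; c0=k[np.argmin(abs(k-c0))]; l=h=c0
        while l>0 and v[l-1]: l-=1
        while h<len(w)-1 and v[h+1]: h+=1
        p=p+q*(w[l]+w[h])/2; out.append([*p,np.degrees(a),(w[h]-w[l])*1000])
        if len(out)>6: d=p-np.array(out[-6][:2]); aa=np.arctan2(d[1],d[0]); d0=np.array(out[-4][:2])-np.array(out[-7][:2]); a=aa+ (aa-np.arctan2(d0[1],d0[0]))*.8
        p=p+step*np.array([np.cos(a),np.sin(a)])
    o=np.array(out); o[:,:2]-=bias*R.from_rotvec(st["tool_rot"]).as_matrix()[:2,1]; return o
E
python3 - <<'E'
from h import *
import pickle
im=cv2.imread("pics/w7.png"); st=pickle.load(open("w7.pkl","rb"))
o=trace(im,st,[.4944,-.0026],108); print(len(o)); print(o[::4].round(4))
E
```

```text
84
[[ 4.928000e-01 -3.200000e-03  1.080000e+02  8.800000e+00]
 [ 4.909000e-01  4.600000e-03  1.080000e+02  1.120000e+01]
 [ 4.887000e-01  1.230000e-02  1.047818e+02  1.080000e+01]
 [ 4.863000e-01  2.000000e-02  1.008716e+02  1.080000e+01]
 [ 4.844000e-01  2.780000e-02  1.027209e+02  1.120000e+01]
 [ 4.828000e-01  3.570000e-02  1.009797e+02  1.120000e+01]
 [ 4.827000e-01  4.370000e-02  9.041220e+01  1.080000e+01]
 [ 4.837000e-01  5.170000e-02  8.466610e+01  1.120000e+01]
 [ 4.856000e-01  5.950000e-02  8.114550e+01  1.120000e+01]
 [ 4.895000e-01  6.650000e-02  6.183000e+01  1.120000e+01]
 [ 4.943000e-01  7.280000e-02  5.177840e+01  1.080000e+01]
 [ 5.003000e-01  7.810000e-02  4.240980e+01  1.080000e+01]
 [ 5.069000e-01  8.260000e-02  3.597060e+01  1.120000e+01]
 [ 5.143000e-01  8.580000e-02  2.297700e+01  1.040000e+01]
 [ 5.220000e-01  8.810000e-02  1.738060e+01  1.120000e+01]
 [ 5.300000e-01  8.940000e-02  1.168840e+01  1.080000e+01]
 [ 5.378000e-01  9.090000e-02  1.063020e+01  1.080000e+01]
 [ 5.457000e-01  9.230000e-02  9.765400e+00  1.080000e+01]
 [ 5.536000e-01  9.370000e-02  6.125100e+00  1.080000e+01]
 [ 5.611000e-01  9.690000e-02  1.264860e+01  4.400000e+00]
 [ 5.709000e-01  9.720000e-02  2.095800e+00  1.680000e+01]]
```

```bash
cat >> h.py <<'E'
from scipy.interpolate import splprep,splev
def path(pts,sm=.0005):
    pts=np.asarray(pts); tck,u=splprep(pts.T,s=len(pts)*sm**2,k=4)
    uu=np.linspace(0,1,2000); C=np.array(splev(uu,tck)).T; D=np.array(splev(uu,tck,der=1)).T; D2=np.array(splev(uu,tck,der=2)).T
    t=D/np.linalg.norm(D,axis=1)[:,None]; k=np.cross(D,D2)/np.linalg.norm(D,axis=1)**3
    n=np.c_[-t[:,1],t[:,0]]; s=np.r_[0,np.cumsum(np.linalg.norm(np.diff(C,axis=0),axis=1))]
    return s,C+n*(k*.0142**2/16)[:,None],t,k
def rows(P,ds,n=10,back=.0075,z=.0801,st=None,mid=None):
    "10 rows moving the bore centre ds m on along the path P"
    s,C,t,k=P; st=st or get_state(); M=R.from_rotvec(st["tool_rot"]).as_matrix(); p=st["position"] if mid is None else mid
    b=p[:2]-back*M[:2,0]; i0=np.argmin(np.linalg.norm(C-b,axis=1)); off=b-C[i0]
    yaw0=np.arctan2(M[1,0],M[0,0])
    print("s0",s[i0].round(4),"left",(s[-1]-s[i0]).round(4),"lateral off mm",(1000*off@[-t[i0][1],t[i0][0]]).round(2),"yaw err",np.degrees(yaw0-np.arctan2(t[i0][1],t[i0][0])).round(2))
    X=[];Z=[]
    for j in range(1,n+1):
        i=np.searchsorted(s,min(s[i0]+ds*min(1,j/(n-1)),s[-1]-1e-6)); q=np.r_[C[i]+back*t[i],z]
        X.append(((q-p)@M*1000).round(1).tolist()); Z.append([0,0,round(float(yaw0-np.arctan2(t[i][1],t[i][0])),3)])
    print(X);print(Z)
E
python3 - <<'E'
from h import *
import pickle
im=cv2.imread("pics/w7.png"); st=pickle.load(open("w7.pkl","rb"))
o=trace(im,st,[.4944,-.0026],108); o=o[3:74:2,:2]; o=o[o[:,0]<.5545]
e=np.array([[.5105,-.0435],[.5081,-.0372],[.5056,-.0311],[.5030,-.0248],[.5005,-.0187],[.498,-.0125],[.4958,-.0061]])-[.0016,.0006]
pts=np.vstack([e,o]); np.save("pts.npy",pts); P=path(pts)
s,C,t,k=P; print(s[-1]); y=np.degrees(np.arctan2(t[:,1],t[:,0])); print(np.c_[s*1000,C*1000,y,k][::100].round(1 ))
rows(P,.024)
E
```

```text
0.1857096772935332
[[ 0.000e+00  5.090e+02 -4.430e+01  1.138e+02 -6.100e+00]
 [ 9.700e+00  5.053e+02 -3.530e+01  1.111e+02 -3.500e+00]
 [ 1.900e+01  5.020e+02 -2.660e+01  1.098e+02 -1.100e+00]
 [ 2.820e+01  4.989e+02 -1.800e+01  1.097e+02  3.000e-01]
 [ 3.730e+01  4.958e+02 -9.400e+00  1.099e+02  4.000e-01]
 [ 4.660e+01  4.927e+02 -6.000e-01  1.098e+02 -9.000e-01]
 [ 5.600e+01  4.896e+02  8.200e+00  1.088e+02 -3.300e+00]
 [ 6.550e+01  4.867e+02  1.730e+01  1.061e+02 -6.900e+00]
 [ 7.500e+01  4.845e+02  2.650e+01  1.012e+02 -1.090e+01]
 [ 8.450e+01  4.833e+02  3.590e+01  9.430e+01 -1.430e+01]
 [ 9.390e+01  4.833e+02  4.520e+01  8.580e+01 -1.740e+01]
 [ 1.031e+02  4.848e+02  5.430e+01  7.580e+01 -2.020e+01]
 [ 1.122e+02  4.878e+02  6.280e+01  6.450e+01 -2.320e+01]
 [ 1.211e+02  4.925e+02  7.030e+01  5.220e+01 -2.450e+01]
 [ 1.301e+02  4.987e+02  7.680e+01  3.980e+01 -2.300e+01]
 [ 1.394e+02  5.063e+02  8.190e+01  2.870e+01 -1.910e+01]
 [ 1.489e+02  5.149e+02  8.580e+01  1.950e+01 -1.440e+01]
 [ 1.587e+02  5.243e+02  8.860e+01  1.280e+01 -9.800e+00]
 [ 1.684e+02  5.338e+02  9.040e+01  8.500e+00 -5.200e+00]
 [ 1.777e+02  5.430e+02  9.170e+01  7.300e+00  1.400e+00]]
s0 0.0069 left 0.1788 lateral off mm -0.22 yaw err 0.12
[[2.6, -0.1, 0.0], [5.4, -0.0, 0.0], [8.0, 0.1, 0.0], [10.7, 0.2, 0.0], [13.3, 0.3, 0.0], [16.0, 0.4, 0.0], [18.7, 0.5, 0.0], [21.3, 0.6, 0.0], [24.0, 0.7, 0.0], [24.0, 0.7, 0.0]]
[[0, 0, 0.013], [0, 0, 0.021], [0, 0, 0.028], [0, 0, 0.033], [0, 0, 0.036], [0, 0, 0.037], [0, 0, 0.038], [0, 0, 0.037], [0, 0, 0.036], [0, 0, 0.036]]
```

Call:
send_rows(xyz=[[2.6, 0, 0], [5.4, 0, 0], [8, 0.1, 0], [10.7, 0.2, 0], [13.3, 0.3, 0], [16, 0.4, 0], [18.7, 0.5, 0], [21.3, 0.6, 0], [24, 0.7, 0], [24, 0.7, 0]], dr=[[0, 0, 0.01], [0, 0, 0.018], [0, 0, 0.024], [0, 0, 0.03], [0, 0, 0.034], [0, 0, 0.036], [0, 0, 0.037], [0, 0, 0.037], [0, 0, 0.037], [0, 0, 0.037]])

```text
time: 14.8
position: [0.4952, -0.0075, 0.08]
tool_rot: [-1.807, -2.569, -0.001]
ft_force: [-1.1, -0.2, -1.5]
grip_width: 0.412
grip_force: 19.9
```

Run:
```python
from h import *
import pickle
m=feel(4)
st=get_state(); im=get_image("wrist"); cv2.imwrite("pics/w8.png",im[:,:,::-1]); pickle.dump(st,open("w8.pkl","wb"))
M=R.from_rotvec(st["tool_rot"]).as_matrix()
o=trace(im[:,:,::-1],st,m[:2]+.03*M[:2,0],108); print(o[::4].round(4).tolist())
p=np.load("pts.npy"); rows(path(p,.0003),.02,mid=m)
```

```text
t 15.0 pos [ 0.4954 -0.0082  0.0801] yaw 109.7 Ftool [-0.23  0.12  0.39] Mtool [ 0.015 -0.024 -0.005] grip 35.6
[[0.4865, 0.0204, 108.0, 10.8], [0.4842, 0.0281, 108.0, 10.8], [0.4828, 0.036, 101.1275, 10.8], [0.4828, 0.044, 93.6161, 11.2], [0.4837, 0.052, 88.0244, 11.2], [0.4861, 0.0597, 70.5027, 11.2], [0.4897, 0.0668, 61.6002, 10.8], [0.4948, 0.073, 50.5681, 11.2], [0.5008, 0.0783, 40.3467, 11.2], [0.5076, 0.0826, 30.6422, 11.2], [0.515, 0.0858, 19.4057, 10.8], [0.5228, 0.0877, 11.5556, 10.8], [0.5307, 0.0891, 9.0085, 10.8], [0.5386, 0.0905, 7.5298, 10.8], [0.5464, 0.0922, 9.9261, 10.8], [0.5544, 0.0933, 9.7393, 11.2], [0.5636, 0.0904, 16.3205, 3.6], [0.5731, 0.0995, 39.7013, 13.2]]
s0 0.031 left 0.1551 lateral off mm -0.27 yaw err 1.57
[[2.2, 0.0, 0.0], [4.5, 0.1, 0.0], [6.7, 0.2, 0.0], [8.9, 0.3, 0.0], [11.2, 0.4, 0.0], [13.4, 0.4, 0.0], [15.6, 0.5, 0.0], [17.9, 0.5, 0.0], [20.1, 0.5, 0.0], [20.1, 0.5, 0.0]]
[[0, 0, 0.033], [0, 0, 0.037], [0, 0, 0.04], [0, 0, 0.04], [0, 0, 0.039], [0, 0, 0.036], [0, 0, 0.032], [0, 0, 0.028], [0, 0, 0.024], [0, 0, 0.024]]
```

Run:
```python
from h import *
import pickle
im=cv2.imread("pics/w8.png"); st=pickle.load(open("w8.pkl","rb")); m=np.array([.4954,-.0082,.0801])
M=R.from_rotvec(st["tool_rot"]).as_matrix()
o=trace(im,st,m[:2]+.03*M[:2,0],108)[1:,:2]; o=o[(o[:,0]<.5545)|(o[:,1]<.06)]
p=np.load("pts.npy"); d=np.linalg.norm(p[:,None]-o[None],axis=2)
q=np.vstack([p[p[:,1]<.016],o[::2]]); q=q[:np.argmax(q[:,0]>.5545)] if (q[:,0]>.5545).any() else q
np.save("pts2.npy",q); P=path(q,.0004); s,C,t,k=P; print(np.c_[s*1000,np.degrees(np.arctan2(t[:,1],t[:,0])),k][::100].round(1).tolist())
rows(P,.024,mid=m)
```

```text
[[0.0, 121.0, -17.7], [9.6, 112.9, -11.0], [18.9, 108.9, -4.3], [28.2, 108.0, 0.3], [37.4, 108.8, 2.2], [46.7, 109.9, 1.4], [56.1, 109.9, -1.9], [65.6, 107.4, -7.6], [75.0, 101.9, -12.5], [84.4, 94.2, -16.0], [93.7, 84.9, -18.4], [103.0, 74.6, -20.2], [112.3, 63.4, -22.2], [121.4, 51.3, -23.5], [130.5, 39.2, -22.7], [139.8, 28.0, -19.4], [149.2, 18.7, -14.7], [158.8, 12.0, -9.4], [168.5, 8.4, -3.5], [177.8, 8.6, 5.1]]
s0 0.031 left 0.1551 lateral off mm -0.02 yaw err 1.58
[[2.7, 0.2, -0.0], [5.4, 0.2, -0.0], [8.1, 0.2, -0.0], [10.8, 0.2, -0.0], [13.4, 0.2, -0.0], [16.1, 0.1, -0.0], [18.7, 0.1, -0.0], [21.4, 0.1, -0.0], [24.1, 0.1, -0.0], [24.1, 0.1, -0.0]]
[[0, 0, 0.024], [0, 0, 0.018], [0, 0, 0.012], [0, 0, 0.006], [0, 0, 0.001], [0, 0, -0.004], [0, 0, -0.006], [0, 0, -0.007], [0, 0, -0.005], [0, 0, -0.005]]
```

Call:
send_rows(xyz=[[2.7, 0.1, 0], [5.4, 0.1, 0], [8.1, 0.1, 0], [10.8, 0.2, 0], [13.4, 0.2, 0], [16.1, 0.2, 0], [18.7, 0.2, 0], [21.4, 0.2, 0], [24, 0.2, 0], [24, 0.2, 0]], dr=[[0, 0, 0.008], [0, 0, 0.012], [0, 0, 0.012], [0, 0, 0.012], [0, 0, 0.012], [0, 0, 0.012], [0, 0, 0.012], [0, 0, 0.012], [0, 0, 0.012], [0, 0, 0.012]])

```text
time: 15.88
position: [0.4874, 0.0151, 0.0801]
tool_rot: [-1.823, -2.559, -0.001]
ft_force: [0.3, -0.3, -1.7]
grip_width: 0.41
grip_force: 19.9
```

```bash
cat >> h.py <<'E'
def go(name,ds,prev,z=.0801,sm=.0004,thr=140,xmax=.5545,k=4):
    import pickle
    m=feel(k); st=get_state(); im=get_image("wrist")[:,:,::-1].copy(); cv2.imwrite(f"pics/{name}.png",im); pickle.dump(st,open(name+".pkl","wb"))
    M=R.from_rotvec(st["tool_rot"]).as_matrix(); o=trace(im,st,m[:2]+.026*M[:2,0],np.degrees(np.arctan2(M[1,0],M[0,0])),thr=thr)
    print(o[:40:5].round(4).tolist()); o=o[1:,:2]; i=np.argmax(o[:,0]>xmax); o=o[:i] if i else o
    p=np.load(prev); j=np.argmin(np.linalg.norm(p-o[0],axis=1)); q=np.vstack([p[:j],o[1::2]]); np.save(name+"_pts.npy",q)
    # keep only what lies within 35 mm behind
    q=q[max(0,j-8):]; P=path(q,sm); s,C,t,kk=P; print(np.c_[s*1000,np.degrees(np.arctan2(t[:,1],t[:,0])),kk][::200].round(1).tolist()); rows(P,ds,mid=m,z=z)
E
python3 -c "
from h import *
go('w9',.02,'pts2.npy')"
```

```text
t 16.08 pos [0.4875 0.0145 0.0801] yaw 109.0 Ftool [-0.04  0.54  0.37] Mtool [-0.032 -0.013  0.033] grip 35.9
[[0.4828, 0.0404, 109.0176, 9.6], [0.4838, 0.0513, 109.0176, 13.2], [0.4867, 0.0612, 72.815, 11.2], [0.4923, 0.0696, 56.3062, 11.6], [0.4994, 0.0767, 41.8743, 11.2], [0.5079, 0.0822, 34.9097, 11.6], [0.5172, 0.0858, 20.7175, 11.2], [0.5269, 0.0881, 9.9473, 11.2]]
[[0.0, 117.5, -15.9], [12.4, 107.9, -12.7], [26.1, 97.5, -14.4], [39.8, 84.6, -18.5], [53.0, 68.9, -22.8], [65.9, 51.4, -24.0], [78.8, 34.7, -20.8], [92.1, 21.0, -15.0], [105.8, 11.7, -8.6], [119.3, 7.9, -0.6]]
s0 0.0007 left 0.1309 lateral off mm 1.02 yaw err -7.89
[[2.4, -0.1, 0.0], [4.6, -0.0, 0.0], [6.8, 0.0, 0.0], [9.0, 0.2, 0.0], [11.2, 0.4, 0.0], [13.5, 0.7, 0.0], [15.7, 1.0, 0.0], [17.9, 1.4, 0.0], [20.0, 1.9, 0.0], [20.0, 1.9, 0.0]]
[[0, 0, -0.104], [0, 0, -0.074], [0, 0, -0.045], [0, 0, -0.016], [0, 0, 0.012], [0, 0, 0.041], [0, 0, 0.069], [0, 0, 0.097], [0, 0, 0.127], [0, 0, 0.127]]
```

```bash
cat >> h.py <<'E'
from scipy.optimize import least_squares
def curve(v,n=2000,L=.205):
    x0,y0,a0,kl,s1,kb,s2,k2=v; s=np.linspace(0,L,n); sg=lambda c:1/(1+np.exp(-(s-c)/.0015))
    k=kl*(1-sg(s1))+kb*(sg(s1)-sg(s2))+k2*sg(s2); ds=s[1]; a=a0+np.r_[0,np.cumsum((k[1:]+k[:-1])/2*ds)]
    return s,np.c_[x0+np.cumsum(np.cos(a))*ds,y0+np.cumsum(np.sin(a))*ds],a,k
def arcpath(pts):
    from scipy.spatial import cKDTree
    f=lambda v: np.r_[cKDTree(curve(v)[1]).query(pts)[0]*1000, v[7]*.02]
    r=least_squares(f,[.509,-.044,np.radians(112),-1.5,.078,-20,.15,0],x_scale=[.001,.001,.02,1,.005,2,.005,1],diff_step=1e-4)
    s,C,a,k=curve(r.x); print("fit",r.x.round(4),"rms mm",np.sqrt(np.mean(r.fun**2)).round(3)); t=np.c_[np.cos(a),np.sin(a)]
    return s,C+np.c_[-t[:,1],t[:,0]]*(k*.0142**2/16)[:,None],t,k
E
python3 - <<'E'
from h import *
P=arcpath(np.vstack([np.load("pts.npy"),np.load("pts2.npy")]))
s,C,t,k=P; print(np.c_[s*1000,np.degrees(np.arctan2(t[:,1],t[:,0])),C*1000][::200].round(1).tolist())
np.savez("P.npz",s=s,C=C,t=t,k=k)
rows(P,.022,mid=np.array([.4875,.0145,.0801]))
E
```

```text
fit [  0.5089  -0.0442   1.9728  -1.9333   0.0785 -21.538    0.1538  -1.2704] rms mm 0.231
[[0.0, 113.0, 508.9, -44.1], [20.5, 110.8, 501.2, -25.1], [41.0, 108.5, 494.4, -5.8], [61.5, 106.2, 488.2, 13.8], [82.0, 99.8, 483.3, 33.7], [102.6, 74.6, 484.3, 53.9], [123.1, 49.3, 493.8, 71.7], [143.6, 24.0, 510.1, 83.8], [164.1, 10.6, 529.8, 89.1], [184.6, 9.1, 550.0, 92.7]]
s0 0.055 left 0.15 lateral off mm 0.19 yaw err 2.06
[[2.5, 0.6, 0.0], [4.9, 0.7, 0.0], [7.4, 0.9, 0.0], [9.8, 1.1, -0.0], [12.3, 1.2, -0.0], [14.8, 1.4, -0.0], [17.1, 1.6, -0.0], [19.6, 1.9, -0.0], [22.0, 2.2, -0.0], [22.0, 2.2, -0.0]]
[[0, 0, 0.041], [0, 0, 0.046], [0, 0, 0.05], [0, 0, 0.055], [0, 0, 0.06], [0, 0, 0.065], [0, 0, 0.07], [0, 0, 0.076], [0, 0, 0.088], [0, 0, 0.088]]
```

Call:
send_rows(xyz=[[2.5, 0.2, 0], [4.9, 0.5, 0], [7.4, 0.8, 0], [9.8, 1.1, 0], [12.3, 1.2, 0], [14.8, 1.4, 0], [17.1, 1.6, 0], [19.6, 1.9, 0], [22, 2.2, 0], [22, 2.2, 0]], dr=[[0, 0, 0.015], [0, 0, 0.03], [0, 0, 0.045], [0, 0, 0.055], [0, 0, 0.06], [0, 0, 0.065], [0, 0, 0.07], [0, 0, 0.076], [0, 0, 0.088], [0, 0, 0.088]])

```text
time: 16.97
position: [0.4825, 0.0365, 0.0802]
tool_rot: [1.935, 2.475, 0.001]
ft_force: [0.4, 1.2, 0.4]
grip_width: 0.41
grip_force: 19.9
```

```bash
cat >> h.py <<'E'
def nxt(ds,k=4,z=.0801):
    P=np.load("P.npz"); m=feel(k); rows((P["s"],P["C"],P["t"],P["k"]),ds,mid=m,z=z)
E
python3 -c "
from h import *
nxt(.015)"
```

```text
t 17.17 pos [0.4825 0.0361 0.0802] yaw 104.0 Ftool [-0.17  0.63 -0.35] Mtool [-0.074  0.036  0.037] grip 35.7
s0 0.0771 left 0.1279 lateral off mm -0.14 yaw err 0.06
[[1.8, 0.1, 0.1], [3.4, 0.4, 0.1], [5.0, 0.7, 0.1], [6.7, 1.2, 0.1], [8.3, 1.7, 0.1], [9.9, 2.2, 0.1], [11.4, 2.8, 0.1], [13.0, 3.5, 0.1], [14.5, 4.1, 0.1], [14.5, 4.1, 0.1]]
[[0, 0, 0.019], [0, 0, 0.044], [0, 0, 0.075], [0, 0, 0.111], [0, 0, 0.146], [0, 0, 0.181], [0, 0, 0.216], [0, 0, 0.254], [0, 0, 0.289], [0, 0, 0.289]]
```

Call:
send_rows(xyz=[[1.8, 0.2, 0], [3.4, 0.5, 0], [5, 0.9, 0], [6.7, 1.3, 0], [8.3, 1.8, 0], [9.9, 2.3, 0], [11.4, 2.9, 0], [13, 3.6, 0], [14.5, 4.2, 0], [14.5, 4.2, 0]], dr=[[0, 0, 0.019], [0, 0, 0.044], [0, 0, 0.075], [0, 0, 0.111], [0, 0, 0.146], [0, 0, 0.181], [0, 0, 0.216], [0, 0, 0.254], [0, 0, 0.289], [0, 0, 0.289]])

```text
time: 18.0
position: [0.4831, 0.0511, 0.0801]
tool_rot: [2.272, 2.169, 0.0]
ft_force: [0.1, -0.1, -1.4]
grip_width: 0.411
grip_force: 19.9
```

```bash
python3 -c "
from h import *
nxt(.015)"
```

```text
t 18.2 pos [0.4831 0.051  0.0801] yaw 87.4 Ftool [ 0.29  1.02 -0.61] Mtool [-0.121  0.026  0.027] grip 36.0
s0 0.092 left 0.113 lateral off mm -0.06 yaw err -0.24
[[1.7, 0.2, 0.0], [3.3, 0.6, 0.0], [4.9, 1.0, 0.0], [6.6, 1.5, 0.0], [8.2, 2.0, 0.0], [9.7, 2.6, 0.0], [11.3, 3.2, 0.0], [12.9, 3.9, 0.0], [14.3, 4.7, 0.0], [14.3, 4.7, 0.0]]
[[0, 0, 0.033], [0, 0, 0.069], [0, 0, 0.104], [0, 0, 0.142], [0, 0, 0.177], [0, 0, 0.212], [0, 0, 0.248], [0, 0, 0.285], [0, 0, 0.321], [0, 0, 0.321]]
```

Call:
send_rows(xyz=[[1.7, 0.5, -0.2], [3.3, 0.9, -0.2], [4.9, 1.3, -0.2], [6.6, 1.8, -0.2], [8.2, 2.3, -0.2], [9.7, 2.9, -0.2], [11.3, 3.5, -0.2], [12.9, 4.2, -0.2], [14.3, 5, -0.2], [14.3, 5, -0.2]], dr=[[0, 0, 0.033], [0, 0, 0.069], [0, 0, 0.104], [0, 0, 0.142], [0, 0, 0.177], [0, 0, 0.212], [0, 0, 0.248], [0, 0, 0.285], [0, 0, 0.321], [0, 0, 0.321]])

```text
time: 19.03
position: [0.4885, 0.0651, 0.0802]
tool_rot: [-2.589, -1.78, 0.001]
ft_force: [0.4, -0.1, -0.5]
grip_width: 0.414
grip_force: 19.9
```

```bash
python3 -c "
from h import *
nxt(.015)
im=get_image('wrist'); cv2.imwrite('pics/w10.png',im[:,:,::-1])"
```

```text
t 19.23 pos [0.4885 0.065  0.0802] yaw 69.1 Ftool [0.37 0.37 0.07] Mtool [ 0.051 -0.036  0.02 ] grip 35.7
s0 0.107 left 0.098 lateral off mm -0.1 yaw err -0.13
[[1.7, 0.2, 0.1], [3.3, 0.6, 0.1], [4.9, 1.0, 0.1], [6.6, 1.5, 0.1], [8.2, 2.0, 0.1], [9.7, 2.6, 0.1], [11.2, 3.2, 0.1], [12.8, 3.9, 0.1], [14.3, 4.7, 0.1], [14.3, 4.7, 0.1]]
[[0, 0, 0.035], [0, 0, 0.071], [0, 0, 0.106], [0, 0, 0.144], [0, 0, 0.179], [0, 0, 0.214], [0, 0, 0.25], [0, 0, 0.287], [0, 0, 0.322], [0, 0, 0.322]]
```

Call:
send_rows(xyz=[[1.7, 0.3, 0], [3.3, 0.7, 0], [4.9, 1.1, 0], [6.6, 1.6, 0], [8.2, 2.1, 0], [9.7, 2.7, 0], [11.2, 3.3, 0], [12.8, 4, 0], [14.3, 4.8, 0], [14.3, 4.8, 0]], dr=[[0, 0, 0.035], [0, 0, 0.071], [0, 0, 0.106], [0, 0, 0.144], [0, 0, 0.179], [0, 0, 0.214], [0, 0, 0.25], [0, 0, 0.287], [0, 0, 0.322], [0, 0, 0.322]])

```text
time: 20.12
position: [0.4983, 0.0766, 0.0803]
tool_rot: [2.841, 1.341, -0.0]
ft_force: [0.2, 0.1, 0.2]
grip_width: 0.412
grip_force: 19.9
```

Run:
```python
from h import *
m=feel(4)
st=get_state(); im=get_image("wrist")[:,:,::-1].copy(); cv2.imwrite("pics/w11.png",im)
M=R.from_rotvec(st["tool_rot"]).as_matrix(); o=trace(im,st,m[:2]+.026*M[:2,0],np.degrees(np.arctan2(M[1,0],M[0,0])))
print(o[::3].round(4).tolist())
P=np.load("P.npz"); rows((P["s"],P["C"],P["t"],P["k"]),.015,mid=m,z=.0802)
```

```text
t 20.32 pos [0.4982 0.0766 0.0803] yaw 50.6 Ftool [-0.13 -0.42 -1.32] Mtool [ 0.053 -0.074  0.048] grip 35.7
[[0.5221, 0.0907, 50.6265, 5.6], [0.5325, 0.0899, 50.6265, 14.4], [0.5403, 0.0912, 50.6265, 13.2], [0.5463, 0.0922, 10.6141, 10.4], [0.5523, 0.0931, 11.7189, 10.4], [0.5581, 0.0944, 10.079, 8.8], [0.5643, 0.0949, 9.4285, 15.6], [0.5703, 0.0955, 2.7498, 14.8]]
s0 0.1221 left 0.0829 lateral off mm -0.3 yaw err 0.14
[[1.7, 0.0, 0.2], [3.4, 0.4, 0.2], [5.0, 0.8, 0.2], [6.6, 1.3, 0.2], [8.2, 1.8, 0.2], [9.8, 2.4, 0.2], [11.3, 3.1, 0.2], [12.9, 3.8, 0.2], [14.3, 4.6, 0.2], [14.3, 4.6, 0.2]]
[[0, 0, 0.04], [0, 0, 0.075], [0, 0, 0.111], [0, 0, 0.148], [0, 0, 0.184], [0, 0, 0.219], [0, 0, 0.254], [0, 0, 0.292], [0, 0, 0.327], [0, 0, 0.327]]
```

Call:
send_rows(xyz=[[1.7, 0.1, -0.3], [3.4, 0.4, -0.4], [5, 0.8, -0.4], [6.6, 1.3, -0.4], [8.2, 1.8, -0.4], [9.8, 2.4, -0.4], [11.3, 3.1, -0.4], [12.9, 3.8, -0.4], [14.3, 4.6, -0.4], [14.3, 4.6, -0.4]], dr=[[0, 0, 0.04], [0, 0, 0.075], [0, 0, 0.111], [0, 0, 0.148], [0, 0, 0.184], [0, 0, 0.219], [0, 0, 0.254], [0, 0, 0.292], [0, 0, 0.327], [0, 0, 0.327]])

```text
time: 21.2
position: [0.511, 0.0846, 0.0806]
tool_rot: [3.021, 0.861, 0.0]
ft_force: [0.6, -0.4, -1.2]
grip_width: 0.414
grip_force: 19.9
```

```bash
python3 -c "
from h import *
nxt(.015,z=.0806)"
```

```text
t 21.4 pos [0.5108 0.0847 0.0806] yaw 31.9 Ftool [0.79 0.59 0.34] Mtool [-0.103 -0.057  0.023] grip 35.6
s0 0.1371 left 0.0679 lateral off mm -0.08 yaw err -0.1
[[1.7, 0.2, 0.0], [3.3, 0.6, 0.0], [4.9, 1.0, 0.0], [6.6, 1.5, 0.0], [8.2, 2.0, 0.0], [9.7, 2.6, 0.0], [11.2, 3.2, 0.0], [12.9, 3.9, 0.0], [14.4, 4.6, 0.0], [14.4, 4.6, 0.0]]
[[0, 0, 0.036], [0, 0, 0.071], [0, 0, 0.106], [0, 0, 0.144], [0, 0, 0.179], [0, 0, 0.214], [0, 0, 0.249], [0, 0, 0.284], [0, 0, 0.314], [0, 0, 0.314]]
```

Call:
send_rows(xyz=[[1.7, 0.3, 0], [3.3, 0.7, 0], [4.9, 1.1, 0], [6.6, 1.6, 0], [8.2, 2.1, 0], [9.7, 2.7, 0], [11.2, 3.3, 0], [12.9, 4, 0], [14.4, 4.7, 0], [14.4, 4.7, 0]], dr=[[0, 0, 0.036], [0, 0, 0.071], [0, 0, 0.106], [0, 0, 0.144], [0, 0, 0.179], [0, 0, 0.214], [0, 0, 0.249], [0, 0, 0.284], [0, 0, 0.314], [0, 0, 0.314]])

```text
time: 22.23
position: [0.5257, 0.0885, 0.0806]
tool_rot: [3.119, 0.378, 0.0]
ft_force: [-0.2, 1.0, -0.5]
grip_width: 0.414
grip_force: 19.9
```

```bash
python3 -c "
from h import *
nxt(.018,z=.0806)
im=get_image('wrist'); cv2.imwrite('pics/w12.png',im[:,:,::-1]); cv2.imwrite('pics/c6.png',cv2.resize(im[130:330,220:420,::-1],(600,600),interpolation=cv2.INTER_CUBIC))"
```

```text
t 22.43 pos [0.5255 0.0885 0.0807] yaw 13.9 Ftool [ 0.09  0.33 -0.38] Mtool [-0.028 -0.084  0.001] grip 35.8
s0 0.1523 left 0.0527 lateral off mm 0.04 yaw err 0.09
[[2.0, 0.2, 0.1], [4.1, 0.3, 0.1], [6.0, 0.4, 0.1], [8.1, 0.6, 0.1], [10.0, 0.7, 0.1], [12.1, 0.8, 0.1], [14.0, 0.9, 0.1], [16.1, 1.1, 0.1], [18.0, 1.2, 0.1], [18.0, 1.2, 0.1]]
[[0, 0, 0.028], [0, 0, 0.042], [0, 0, 0.048], [0, 0, 0.052], [0, 0, 0.055], [0, 0, 0.058], [0, 0, 0.06], [0, 0, 0.063], [0, 0, 0.065], [0, 0, 0.065]]
```

View pics/c6.png

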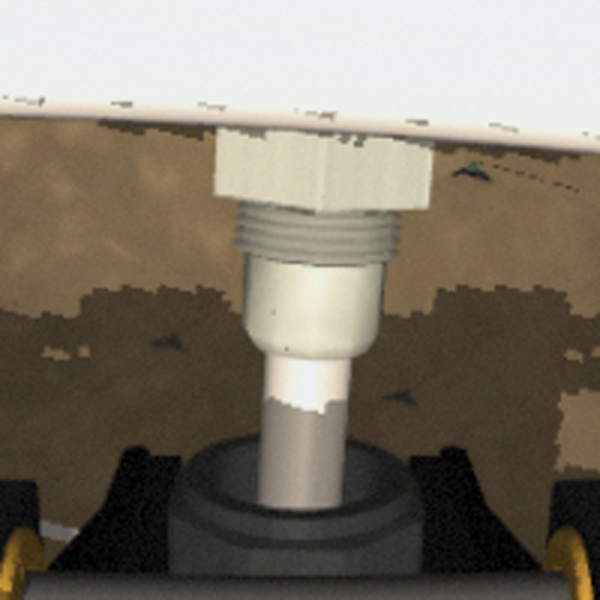

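The collar's rear edge is at crop (308,355), roughly pixel (323,248). The nut is on the straight leg with its rim centred at about crop row 475, so 17–20 mm of travel remains before the rim reaches the collar.

Run:
```python
from h import *
st=get_state(); m=np.array([.5255,.0885,.0807]); st["position"]=m
M=R.from_rotvec(st["tool_rot"]).as_matrix()
for z in (.08,.086,.088):
    p=onplane("wrist",[[322.7,248.3],[322.7,218]],z,st); print(z,p.round(4).tolist(),((p-m)@M*1000).round(1).tolist())
```

```text
0.08 [[0.5575, 0.0938, 0.08], [0.5698, 0.0969, 0.08]] [[32.3, 2.6, 0.7], [45.0, 2.5, 0.7]]
0.086 [[0.5592, 0.0943, 0.086], [0.5711, 0.0973, 0.086]] [[34.1, 2.5, -5.3], [46.3, 2.4, -5.3]]
0.088 [[0.5598, 0.0945, 0.088], [0.5715, 0.0974, 0.088]] [[34.8, 2.4, -7.3], [46.8, 2.4, -7.3]]
```

Call:
send_rows(xyz=[[2, 0.2, 0], [4.1, 0.3, 0], [6, 0.4, 0], [8.1, 0.6, 0], [10, 0.7, 0], [12.1, 0.8, 0], [14, 1, 0], [16.1, 1.1, 0], [18, 1.2, 0], [18, 1.2, 0]], dr=[[0, 0, 0.02], [0, 0, 0.038], [0, 0, 0.048], [0, 0, 0.052], [0, 0, 0.055], [0, 0, 0.058], [0, 0, 0.06], [0, 0, 0.063], [0, 0, 0.065], [0, 0, 0.065]])

```text
time: 23.32
position: [0.5438, 0.0916, 0.0808]
tool_rot: [3.129, 0.277, 0.001]
ft_force: [0.5, -0.2, -0.7]
grip_width: 0.412
grip_force: 19.9
```

```bash
python3 -c "
from h import *
nxt(.012,z=.0806)"
```

```text
t 23.52 pos [0.5433 0.0915 0.0807] yaw 10.1 Ftool [-0.08  0.39  0.23] Mtool [-0.003 -0.127  0.015] grip 35.8
s0 0.1703 left 0.0347 lateral off mm -0.1 yaw err -0.04
[[1.4, -0.1, 0.1], [2.7, -0.1, 0.1], [4.1, -0.1, 0.1], [5.4, -0.0, 0.1], [6.7, -0.0, 0.1], [8.1, 0.0, 0.1], [9.4, 0.0, 0.1], [10.7, 0.1, 0.1], [12.1, 0.1, 0.1], [12.1, 0.1, 0.1]]
[[0, 0, 0.001], [0, 0, 0.003], [0, 0, 0.005], [0, 0, 0.006], [0, 0, 0.008], [0, 0, 0.01], [0, 0, 0.011], [0, 0, 0.013], [0, 0, 0.015], [0, 0, 0.015]]
```

Call:
send_rows(xyz=[[1.2, 0, 0], [2.4, 0, 0], [3.6, 0, 0], [4.8, 0, 0], [6, 0, 0], [7.2, 0, 0], [8.4, 0, 0], [9.6, 0.1, 0], [10.8, 0.1, 0], [11, 0.1, 0]], dr=[[0, 0, 0], [0, 0, 0], [0, 0, 0], [0, 0, 0], [0, 0, 0], [0, 0, 0], [0, 0, 0], [0, 0, 0], [0, 0, 0], [0, 0, 0]])

```text
time: 24.35
position: [0.5544, 0.0934, 0.0807]
tool_rot: [3.129, 0.277, 0.0]
ft_force: [-0.5, 0.6, -0.8]
grip_width: 0.413
grip_force: 19.9
```

```bash
python3 -c "
from h import *
nxt(.012,z=.0806)"
```

```text
t 24.55 pos [0.5542 0.0934 0.0807] yaw 10.1 Ftool [ 0.45 -0.09 -0.06] Mtool [ 0.017 -0.14   0.025] grip 35.6
s0 0.1814 left 0.0236 lateral off mm -0.09 yaw err 0.77
[[1.4, 0.0, 0.1], [2.8, 0.1, 0.1], [4.1, 0.1, 0.1], [5.4, 0.2, 0.1], [6.8, 0.2, 0.1], [8.1, 0.2, 0.1], [9.4, 0.3, 0.1], [10.8, 0.3, 0.1], [12.1, 0.4, 0.1], [12.1, 0.4, 0.1]]
[[0, 0, 0.015], [0, 0, 0.017], [0, 0, 0.019], [0, 0, 0.02], [0, 0, 0.022], [0, 0, 0.024], [0, 0, 0.025], [0, 0, 0.027], [0, 0, 0.029], [0, 0, 0.029]]
```

Advancing the last millimetres slowly, watching for the axial force to rise.

Call:
send_rows(xyz=[[0.3, 0, 0], [0.6, 0, 0], [0.9, 0, 0], [1.2, 0, 0], [1.5, 0, 0], [1.8, 0, 0], [2.1, 0, 0], [2.4, 0, 0], [2.7, 0, 0], [3, 0, 0]], dr=[[0, 0, 0], [0, 0, 0], [0, 0, 0], [0, 0, 0], [0, 0, 0], [0, 0, 0], [0, 0, 0], [0, 0, 0], [0, 0, 0], [0, 0, 0]])

```text
time: 25.38
position: [0.5563, 0.0938, 0.0806]
tool_rot: [-3.129, -0.277, 0.003]
ft_force: [-3.6, -0.4, 2.3]
grip_width: 0.412
grip_force: 19.9
```

```bash
python3 -c "
from h import *
feel(3)"
```

```text
t 25.53 pos [0.5563 0.0938 0.0806] yaw 10.1 Ftool [-4.41 -0.57 -3.14] Mtool [ 9.300e-02 -1.034e+00  1.000e-03] grip 35.8
```

Call:
send_rows(xyz=[[-0.5, 0, 0], [-1, 0, 0], [-1, 0, -0.3], [-1, 0, -0.6], [-1, 0, -0.6], [-1, 0, -0.6], [-1, 0, -0.6], [-1, 0, -0.6], [-1, 0, -0.6], [-1, 0, -0.6]], dr=[[0, 0, 0], [0, 0, 0], [0, 0, 0], [0, 0, 0], [0, 0, 0], [0, 0, 0], [0, 0, 0], [0, 0, 0], [0, 0, 0], [0, 0, 0]])

```text
time: 26.37
position: [0.5562, 0.0938, 0.0813]
tool_rot: [-3.129, -0.277, -0.0]
ft_force: [-0.6, -0.2, -1.1]
grip_width: 0.411
grip_force: 19.9
```

Run:
```python
from h import *
feel(4)
im=get_image("wrist"); cv2.imwrite("pics/w13.png",im[:,:,::-1]); b=cv2.resize(im[200:320,250:390,::-1],(700,600),interpolation=cv2.INTER_CUBIC); cv2.imwrite("pics/c7.png",b)
```

```text
t 26.57 pos [0.5562 0.0938 0.0813] yaw 10.1 Ftool [-1.4   0.33  0.64] Mtool [ 0.036 -0.349  0.02 ] grip 35.5
```

View pics/c7.png

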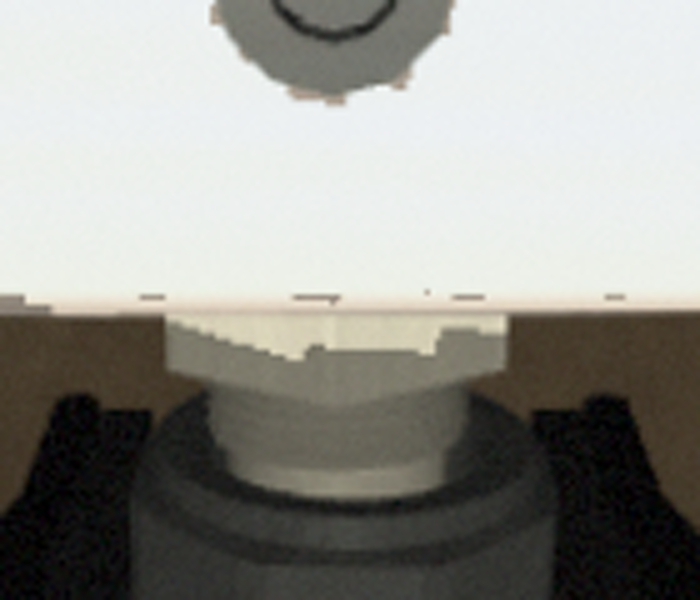

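Seen from above, the collar is almost swallowed, with only a sliver left at crop row 480 between the thread and the rim. About 1–2 mm may remain, so I'll press on lightly at the raised height.

Call:
send_rows(xyz=[[0.2, 0, 0], [0.4, 0, 0], [0.6, 0, 0], [0.8, 0, 0], [1, 0, 0], [1, 0, 0], [1, 0, 0], [1, 0, 0], [1, 0, 0], [1, 0, 0]], dr=[[0, 0, 0], [0, 0, 0], [0, 0, 0], [0, 0, 0], [0, 0, 0], [0, 0, 0], [0, 0, 0], [0, 0, 0], [0, 0, 0], [0, 0, 0]])

```text
time: 27.45
position: [0.5564, 0.0938, 0.0812]
tool_rot: [-3.129, -0.277, 0.002]
ft_force: [-5.7, -1.0, 1.8]
grip_width: 0.413
grip_force: 19.9
```

```bash
python3 -c "
from h import *
feel(4)"
```

```text
t 27.65 pos [0.5564 0.0938 0.0812] yaw 10.1 Ftool [-5.03 -0.27 -2.39] Mtool [ 0.053 -1.247 -0.014] grip 35.9
```

Run:
```python
from h import *
st=get_state(); M=R.from_rotvec(st["tool_rot"]).as_matrix(); ax=.0802
st["position"]=np.array([.5562,.0938,.0813])
f=lambda u,v,z:((onplane("wrist",[[u,v]],z,st)[0]-st["position"])@M*1000)[0].round(2)
print("thread end",f(317.5,293,ax+.011),"rim",[f(317.5,v,ax+.012) for v in (299.5,301,302.5)],"manifold edge",f(317.5,262,.106))
im=cv2.imread("pics/w13.png",0); print(im[270:320,317]); print(im[270:320,319])
print("pred rim if tcp=origin",proj("wrist",st["position"]+M@np.array([.012,0,-.012+.0008]),st),"outer rim",proj("wrist",st["position"]+M@np.array([.012,0,-.018]),st))
```

```text
thread end 17.03 rim [np.float64(14.63), np.float64(13.97), np.float64(13.31)] manifold edge 35.21
[123 122 120 119 120 120 118 122 120 120 121 111 108 100 104 104 104 102
  99 105 102  98 100 105 122 136 139 139 138  99  53  24  33  56  69  68
  70  70  70  60  46  49  46  53  62  62  59  64  61  62]
[122 122 120 122 120 122 122 120 120 118 117 107 106 101 103 101 102 100
  98 101 101  98 100 107 121 133 135 138 133  99  49  28  27  50  70  68
  67  72  66  69  44  47  41  53  61  62  62  58  63  67]
pred rim if tcp=origin [[316.63224738 305.75618313]] outer rim [[316.56862945 313.47199503]]
```

Three image cues (thread to rim, manifold face, collar rear edge) put the nut 2–3 mm short of the seat, but it stopped firmly. I'll ease off, let go, regrasp the nut 6 mm further back and feel again.

Call:
send_rows(xyz=[[-0.5, 0, 0], [-1, 0, 0], [-1, 0, 0], [-1, 0, 0], [-1, 0, 0], [-1, 0, 0], [-1, 0, 0], [-1, 0, 0], [-1, 0, 0], [-1, 0, 0]], dr=[[0, 0, 0], [0, 0, 0], [0, 0, 0], [0, 0, 0], [0, 0, 0], [0, 0, 0], [0, 0, 0], [0, 0, 0], [0, 0, 0], [0, 0, 0]])

```text
time: 28.48
position: [0.5563, 0.0938, 0.0813]
tool_rot: [-3.129, -0.277, -0.001]
ft_force: [-1.7, -0.8, -1.6]
grip_width: 0.411
grip_force: 19.9
```

Call:
send_rows(xyz=[[0, 0, 0], [0, 0, 0], [0, 0, 0], [0, 0, 0], [0, 0, 0], [-2, 0, 0], [-4, 0, 0], [-6, 0, 0], [-6, 0, 0], [-6, 0, 0]], dr=[[0, 0, 0], [0, 0, 0], [0, 0, 0], [0, 0, 0], [0, 0, 0], [0, 0, 0], [0, 0, 0], [0, 0, 0], [0, 0, 0], [0, 0, 0]], jaw=46)

```text
time: 29.32
position: [0.5501, 0.0928, 0.0813]
tool_rot: [-3.129, -0.277, -0.0]
ft_force: [-0.7, -0.0, -0.5]
grip_width: 0.528
grip_force: 0.0
```

Run:
```python
from h import *
m=feel(6)
st=get_state(); im=cv2.cvtColor(get_image("wrist"),cv2.COLOR_RGB2GRAY); cv2.imwrite("pics/w14.png",im)
print(im[270:320,317]); st["position"]=m; M=R.from_rotvec(st["tool_rot"]).as_matrix()
f=lambda u,v,z:((onplane("wrist",[[u,v]],z,st)[0]-m)@M*1000)[0].round(2)
print([(v,f(317.5,v,.0912),f(317.5,v,.0922)) for v in range(270,305,3)])
```

```text
t 29.62 pos [0.5503 0.0928 0.0813] yaw 10.1 Ftool [ 0.32 -0.2  -1.13] Mtool [ 0.001 -0.135  0.021] grip 45.8
[108 103  97 100 102 102 102  97 103 106 120 137 139 140 120  59  27  39
  58  70  73  71  69  70  67  42  44  43  58  66  63  65  66  63  62  64
  64  61  69  65  68  65  62  64  65  60  68  63  59  64]
[(270, np.float64(26.76), np.float64(27.13)), (273, np.float64(25.52), np.float64(25.9)), (276, np.float64(24.26), np.float64(24.65)), (279, np.float64(23.0), np.float64(23.4)), (282, np.float64(21.73), np.float64(22.14)), (285, np.float64(20.45), np.float64(20.87)), (288, np.float64(19.16), np.float64(19.59)), (291, np.float64(17.87), np.float64(18.3)), (294, np.float64(16.56), np.float64(17.01)), (297, np.float64(15.25), np.float64(15.7)), (300, np.float64(13.92), np.float64(14.39)), (303, np.float64(12.59), np.float64(13.06))]
```

Call:
send_rows(xyz=[[0, 0, 0], [0, 0, 0], [0, 0, 0], [0, 0, 0], [0, 0, 0], [0, 0, 0], [0, 0, 0], [0, 0, 0], [0, 0, 0], [0, 0, 0]], dr=[[0, 0, 0], [0, 0, 0], [0, 0, 0], [0, 0, 0], [0, 0, 0], [0, 0, 0], [0, 0, 0], [0, 0, 0], [0, 0, 0], [0, 0, 0]], jaw=30)

```text
time: 30.5
position: [0.5502, 0.0927, 0.0813]
tool_rot: [-3.129, -0.277, -0.0]
ft_force: [-1.5, 0.2, 0.6]
grip_width: 0.413
grip_force: 20.2
```

Call:
send_rows(xyz=[[0.2, 0, 0], [0.4, 0, 0], [0.6, 0, 0], [0.8, 0, 0], [1, 0, 0], [1.2, 0, 0], [1.4, 0, 0], [1.6, 0, 0], [1.6, 0, 0], [1.6, 0, 0]], dr=[[0, 0, 0], [0, 0, 0], [0, 0, 0], [0, 0, 0], [0, 0, 0], [0, 0, 0], [0, 0, 0], [0, 0, 0], [0, 0, 0], [0, 0, 0]])

```text
time: 31.33
position: [0.5505, 0.0927, 0.0811]
tool_rot: [-3.129, -0.277, 0.005]
ft_force: [-6.2, -1.0, 4.7]
grip_width: 0.411
grip_force: 20.3
```

```bash
cat >> h.py <<'E'
def gap(name):
    m=feel(4); st=get_state(); im=cv2.cvtColor(get_image("wrist"),cv2.COLOR_RGB2GRAY); cv2.imwrite(f"pics/{name}.png",im); print(im[270:312,316:320].mean(1).astype(int).tolist())
E
python3 -c "
from h import *
gap('w15')"
```

```text
t 31.53 pos [0.5505 0.0927 0.0811] yaw 10.1 Ftool [-6.09 -0.34 -6.14] Mtool [ 0.123 -1.435 -0.003] grip 35.8
[101, 103, 103, 100, 100, 103, 101, 101, 100, 101, 105, 123, 136, 138, 137, 70, 28, 24, 50, 63, 68, 67, 69, 69, 67, 51, 43, 42, 48, 59, 62, 63, 63, 62, 62, 62, 62, 63, 64, 63, 63, 64]
```

The stop pushes the nut back and up in equal measure, so its upper bore edge is riding on the collar's bevel: the nut hangs low. I'll ease off, raise it about 1 mm to centre it, and push again.

Call:
send_rows(xyz=[[-0.8, 0, 0], [-1.6, 0, 0], [-1.6, 0, -0.3], [-1.6, 0, -0.6], [-1.6, 0, -0.9], [-1.3, 0, -0.9], [-1, 0, -0.9], [-0.7, 0, -0.9], [-0.5, 0, -0.9], [-0.5, 0, -0.9]], dr=[[0, 0, 0], [0, 0, 0], [0, 0, 0], [0, 0, 0], [0, 0, 0], [0, 0, 0], [0, 0, 0], [0, 0, 0], [0, 0, 0], [0, 0, 0]])

```text
time: 32.42
position: [0.5505, 0.0927, 0.082]
tool_rot: [-3.129, -0.277, 0.003]
ft_force: [-3.8, -1.0, 0.6]
grip_width: 0.413
grip_force: 20.3
```

```bash
python3 -c "
from h import *
gap('w16')"
```

```text
t 32.62 pos [0.5505 0.0927 0.082 ] yaw 10.1 Ftool [-5.45  0.3  -1.19] Mtool [ 0.036 -1.249 -0.02 ] grip 35.9
[105, 103, 102, 101, 102, 102, 100, 100, 104, 106, 119, 139, 138, 139, 115, 59, 27, 27, 55, 68, 69, 68, 67, 69, 66, 43, 44, 46, 52, 61, 63, 64, 63, 63, 63, 62, 64, 62, 64, 63, 64, 64]
```

Call:
send_rows(xyz=[[0.3, 0, 0], [0.3, 0.4, 0], [0.3, -0.4, 0], [0.3, 0, 0.4], [0.3, 0, -0.4], [0.3, 0, 0], [0.3, 0, 0], [0.3, 0, 0], [0.3, 0, 0], [0.3, 0, 0]], dr=[[0, 0, 0], [0, 0, 0], [0, 0, 0], [0, 0, 0], [0, 0, 0], [0, 0.03, 0], [0, -0.03, 0], [0, 0, 0.02], [0, 0, -0.02], [0, 0, 0]])

```text
time: 33.5
position: [0.5509, 0.0929, 0.0817]
tool_rot: [-3.129, -0.278, 0.002]
ft_force: [-5.0, -1.1, -3.4]
grip_width: 0.408
grip_force: 19.9
```

```bash
python3 -c "
from h import *
gap('w17')"
```

```text
t 33.7 pos [0.5508 0.0929 0.0817] yaw 10.1 Ftool [-4.1  -0.58  2.26] Mtool [ 0.082 -1.158  0.007] grip 35.8
[102, 104, 102, 101, 101, 101, 102, 99, 100, 103, 105, 120, 137, 137, 139, 139, 82, 27, 28, 45, 63, 70, 69, 69, 70, 69, 54, 44, 43, 49, 55, 62, 62, 64, 63, 64, 64, 62, 63, 64, 64, 65]
```

The nut is shifting in the pads rather than centring. I'll let go, go in behind it with the fingers straddling the tube, and push squarely on its back face so it can align itself.

Call:
send_rows(xyz=[[-0.5, 0, 0], [-1, 0, 0], [-1, 0, 0], [-1, 0, 0], [-1, 0, 0], [-1, 0, 0], [-1, 0, 0], [-1, 0, 0], [-1, 0, 0], [-1, 0, 0]], dr=[[0, 0, 0], [0, 0, 0], [0, 0, 0], [0, 0, 0], [0, 0, 0], [0, 0, 0], [0, 0, 0], [0, 0, 0], [0, 0, 0], [0, 0, 0]], jaw=48)

```text
time: 34.58
position: [0.5506, 0.0927, 0.0822]
tool_rot: [-3.129, -0.277, -0.0]
ft_force: [-0.3, -0.2, 0.3]
grip_width: 0.552
grip_force: 0.0
```

Call:
send_rows(xyz=[[-4, 0, 0], [-8, 0, 0], [-12, 0, 0], [-16, 0, 0], [-20, 0, 0], [-21, 0, 0], [-21, 0, 0], [-21, 0, 0], [-21, 0, 0], [-21, 0, 0]], dr=[[0, 0, 0], [0, 0, 0], [0, 0, 0], [0, 0, 0], [0, 0, 0], [0, 0, 0], [0, 0, 0], [0, 0, 0], [0, 0, 0], [0, 0, 0]])

```text
time: 35.42
position: [0.5302, 0.0892, 0.0823]
tool_rot: [3.129, 0.278, 0.001]
ft_force: [-0.9, -1.1, -0.0]
grip_width: 0.553
grip_force: 0.0
```

Run:
```python
from h import *
m=feel(4); P=np.load("P.npz"); i=np.argmin(np.linalg.norm(P["C"]-m[:2],axis=1)); print("lateral TCP vs leg mm",1000*(m[:2]-P["C"][i])@[-P["t"][i][1],P["t"][i][0]],np.degrees(np.arctan2(P["t"][i][1],P["t"][i][0])))
im=cv2.cvtColor(get_image("wrist"),cv2.COLOR_RGB2GRAY); cv2.imwrite("pics/w18.png",im); print(im[215:318,316:320].mean(1).astype(int).tolist())
```

```text
t 35.62 pos [0.5301 0.089  0.0822] yaw 10.1 Ftool [ 0.2   0.13 -1.  ] Mtool [-0.003 -0.116  0.02 ] grip 48.2
lateral TCP vs leg mm -0.18182870267370232 10.59991466329354
[169, 154, 153, 167, 168, 155, 152, 161, 166, 159, 145, 160, 166, 159, 182, 225, 233, 216, 147, 40, 79, 122, 122, 121, 122, 123, 123, 100, 76, 69, 83, 105, 113, 113, 113, 112, 115, 115, 116, 114, 116, 116, 114, 114, 116, 116, 115, 114, 114, 115, 114, 114, 115, 114, 109, 108, 110, 97, 74, 67, 65, 68, 68, 67, 69, 68, 68, 67, 67, 68, 67, 68, 66, 67, 67, 66, 66, 65, 67, 66, 67, 66, 66, 55, 54, 95, 141, 162, 161, 161, 160, 162, 162, 161, 160, 161, 160, 161, 162, 159, 160, 160, 160]
```

Call:
send_rows(xyz=[[0, 0.2, 1], [0, 0.2, 2], [0, 0.2, 2], [0, 0.2, 2], [0, 0.2, 2], [0, 0.2, 2], [0, 0.2, 2], [0, 0.2, 2], [0, 0.2, 2], [0, 0.2, 2]], dr=[[0, 0, 0], [0, 0, 0], [0, 0, 0], [0, 0, 0], [0, 0, 0], [0, 0, 0], [0, 0, 0], [0, 0, 0], [0, 0, 0], [0, 0, 0]], jaw=20)

```text
time: 36.5
position: [0.53, 0.0889, 0.0802]
tool_rot: [-3.129, -0.277, -0.0]
ft_force: [0.2, -0.4, 1.0]
grip_width: 0.23
grip_force: 0.0
```

Call:
send_rows(xyz=[[0.3, 0, 0], [0.6, 0, 0], [0.9, 0, 0], [1.2, 0, 0], [1.5, 0, 0], [1.8, 0, 0], [2.1, 0, 0], [2.4, 0, 0], [2.7, 0, 0], [3, 0, 0]], dr=[[0, 0, 0], [0, 0, 0], [0, 0, 0], [0, 0, 0], [0, 0, 0], [0, 0, 0], [0, 0, 0], [0, 0, 0], [0, 0, 0], [0, 0, 0]])

```text
time: 37.33
position: [0.533, 0.0894, 0.0802]
tool_rot: [-3.129, -0.277, -0.0]
ft_force: [-0.2, 0.2, -0.3]
grip_width: 0.23
grip_force: 0.0
```

```bash
cat >> h.py <<'E'
def gap2(name):
    m=feel(4); st=get_state(); st["position"]=m; M=R.from_rotvec(st["tool_rot"]).as_matrix(); im=cv2.cvtColor(get_image("wrist"),cv2.COLOR_RGB2GRAY); cv2.imwrite(f"pics/{name}.png",im)
    c=im[200:318,316:320].mean(1); print(c.astype(int).tolist())
    f=lambda v,z:((onplane("wrist",[[317.5,v]],z,st)[0]-m)@M*1000)[0].round(2)
    print("x at rows (z=.0912):",[(v,float(f(v,.0912))) for v in range(210,310,10)])
E
python3 -c "
from h import *
gap2('w19')"
```

```text
t 37.53 pos [0.533  0.0894 0.0802] yaw 10.1 Ftool [ 0.24 -0.03 -1.22] Mtool [ 0.028 -0.147  0.043] grip 20.0
[197, 199, 199, 198, 203, 203, 204, 203, 203, 202, 204, 202, 203, 203, 203, 204, 203, 203, 203, 202, 187, 161, 158, 170, 166, 155, 156, 168, 166, 151, 154, 162, 165, 155, 150, 163, 165, 165, 203, 230, 232, 206, 125, 31, 87, 122, 125, 123, 122, 124, 123, 103, 79, 69, 76, 96, 111, 114, 113, 114, 113, 113, 114, 114, 114, 115, 114, 115, 115, 114, 114, 112, 101, 74, 67, 67, 67, 67, 67, 66, 67, 66, 65, 65, 65, 66, 66, 67, 65, 68, 66, 66, 67, 67, 66, 65, 68, 67, 67, 66, 65, 65, 65, 65, 67, 66, 64, 59, 54, 65, 160, 160, 160, 160, 159, 159, 159, 161]
x at rows (z=.0912): [(210, 50.63), (220, 46.86), (230, 43.04), (240, 39.17), (250, 35.24), (260, 31.25), (270, 27.18), (280, 23.03), (290, 18.79), (300, 14.45)]
```

Call:
send_rows(xyz=[[0.3, 0, 0], [0.6, 0, 0], [0.9, 0, 0], [1.2, 0, 0], [1.5, 0, 0], [1.8, 0, 0], [2.1, 0, 0], [2.4, 0, 0], [2.7, 0, 0], [3, 0, 0]], dr=[[0, 0, 0], [0, 0, 0], [0, 0, 0], [0, 0, 0], [0, 0, 0], [0, 0, 0], [0, 0, 0], [0, 0, 0], [0, 0, 0], [0, 0, 0]])

```text
time: 38.42
position: [0.5336, 0.0895, 0.0797]
tool_rot: [-3.129, -0.277, 0.009]
ft_force: [-8.9, -2.0, 6.2]
grip_width: 0.228
grip_force: 4.4
```

```bash
python3 -c "
from h import *
gap2('w20')"
```

```text
t 38.62 pos [0.5335 0.0895 0.0797] yaw 10.1 Ftool [-8.73 -0.6  -6.39] Mtool [ 0.097 -1.869  0.01 ] grip 20.3
[202, 202, 202, 202, 202, 202, 202, 201, 201, 202, 202, 202, 203, 201, 198, 199, 198, 204, 204, 203, 203, 203, 194, 171, 155, 169, 170, 155, 155, 167, 168, 156, 154, 161, 166, 159, 145, 162, 166, 161, 196, 226, 231, 232, 194, 72, 41, 72, 121, 122, 123, 122, 123, 122, 107, 80, 73, 77, 95, 110, 110, 109, 111, 110, 111, 111, 111, 111, 111, 108, 76, 66, 66, 66, 66, 66, 66, 68, 65, 65, 65, 64, 66, 63, 65, 63, 65, 63, 65, 65, 64, 66, 65, 63, 64, 66, 66, 63, 64, 65, 61, 64, 63, 64, 64, 64, 64, 63, 65, 62, 53, 53, 150, 159, 159, 159, 159, 159]
x at rows (z=.0912): [(210, 50.78), (220, 47.03), (230, 43.23), (240, 39.37), (250, 35.46), (260, 31.48), (270, 27.42), (280, 23.28), (290, 19.05), (300, 14.72)]
```

Call:
send_rows(xyz=[[-1.5, 0, 0], [-3, 0, 0], [-4, 0, 0], [-4, 0, 0], [-4, 0, 0], [-4, 0, 0], [-4, 0, 0], [-4, 0, 0], [-4, 0, 0], [-4, 0, 0]], dr=[[0, 0, 0], [0, 0, 0], [0, 0, 0], [0, 0, 0], [0, 0, 0], [0, 0, 0], [0, 0, 0], [0, 0, 0], [0, 0, 0], [0, 0, 0]], jaw=48)

```text
time: 39.5
position: [0.532, 0.0892, 0.0802]
tool_rot: [-3.129, -0.277, -0.0]
ft_force: [-1.0, -0.0, -0.5]
grip_width: 0.552
grip_force: 0.0
```

Call:
send_rows(xyz=[[0, 0, -10], [0, 0, -20], [0, 0, -30], [0, 0, -36], [-10, 0, -36], [-20, 0, -36], [-30, 0, -36], [-30, 0, -36], [-30, 0, -36], [-30, 0, -36]], dr=[[0, 0, 0], [0, 0, 0], [0, 0, 0], [0, 0, 0], [0, 0, 0], [0, 0, 0], [0, 0, 0], [0, 0, 0], [0, 0, 0], [0, 0, 0]])

```text
time: 40.33
position: [0.5032, 0.0844, 0.1168]
tool_rot: [-3.128, -0.278, -0.002]
ft_force: [0.4, -1.1, -0.5]
grip_width: 0.551
grip_force: 0.0
```

Run:
```python
from h import *
F=[]
m=feel(4); st=get_state(); st["position"]=m; M=R.from_rotvec(st["tool_rot"]).as_matrix()
im=cv2.cvtColor(get_image("wrist"),cv2.COLOR_RGB2GRAY); cv2.imwrite("pics/w21.png",im)
P=np.load("P.npz"); t=np.array([np.cos(np.radians(10)),np.sin(np.radians(10))]); n=np.array([-t[1],t[0]])
base=np.array([.5536,.0932]); zz={"axis":.0802,"top":.0892}
d=np.arange(-.045,.045,.0005)
for z in (.0892,.0972):
    acc=[]
    for off in (-.002,-.001,0,.001,.002):
        X=np.c_[base+d[:,None]*t+off*n+.0017*n*-1,np.full(len(d),z)]; uv=proj("wrist",X,st).astype(np.float32)
        acc.append(cv2.remap(im,uv[:,0],uv[:,1],cv2.INTER_LINEAR).ravel())
    a=np.mean(acc,0).astype(int); print(z,[(round(x*1000,1),int(v)) for x,v in zip(d,a)][::1])
```

```text
t 40.53 pos [0.5031 0.084  0.1165] yaw 10.1 Ftool [-0.1  -0.13 -0.81] Mtool [ 0.007 -0.122  0.034] grip 48.0
0.0892 [(np.float64(-45.0), 154), (np.float64(-44.5), 154), (np.float64(-44.0), 155), (np.float64(-43.5), 156), (np.float64(-43.0), 156), (np.float64(-42.5), 156), (np.float64(-42.0), 156), (np.float64(-41.5), 156), (np.float64(-41.0), 157), (np.float64(-40.5), 157), (np.float64(-40.0), 157), (np.float64(-39.5), 156), (np.float64(-39.0), 157), (np.float64(-38.5), 157), (np.float64(-38.0), 157), (np.float64(-37.5), 157), (np.float64(-37.0), 156), (np.float64(-36.5), 156), (np.float64(-36.0), 156), (np.float64(-35.5), 155), (np.float64(-35.0), 155), (np.float64(-34.5), 154), (np.float64(-34.0), 155), (np.float64(-33.5), 156), (np.float64(-33.0), 155), (np.float64(-32.5), 155), (np.float64(-32.0), 154), (np.float64(-31.5), 151), (np.float64(-31.0), 150), (np.float64(-30.5), 152), (np.float64(-30.0), 152), (np.float64(-29.5), 151), (np.float64(-29.0), 152), (np.float64(-28.5), 152), (np.float64(-28.0), 152), (np.float64(-27.5), 152), (np.float64(-27.0), 152), (np.float64(-26.5), 2
[... 7415 characters left out ...]
, (np.float64(31.0), 202), (np.float64(31.5), 203), (np.float64(32.0), 203), (np.float64(32.5), 203), (np.float64(33.0), 202), (np.float64(33.5), 203), (np.float64(34.0), 200), (np.float64(34.5), 186), (np.float64(35.0), 176), (np.float64(35.5), 158), (np.float64(36.0), 145), (np.float64(36.5), 119), (np.float64(37.0), 86), (np.float64(37.5), 103), (np.float64(38.0), 155), (np.float64(38.5), 196), (np.float64(39.0), 211), (np.float64(39.5), 216), (np.float64(40.0), 225), (np.float64(40.5), 236), (np.float64(41.0), 238), (np.float64(41.5), 238), (np.float64(42.0), 238), (np.float64(42.5), 238), (np.float64(43.0), 238), (np.float64(43.5), 238), (np.float64(44.0), 238), (np.float64(44.5), 239)]
```

Seen from almost straight above, the rim is at 17.5 mm and the thread end at 18.8 mm. That gap of about 1.3 mm compares with the 1.0 mm expected when seated. The hex (26.8) and the face (37.5) also agree with the drawing, so the nut is home and the earlier "shortfall" was oblique parallax. I'll lift clear and check that the tube hasn't moved.

Call:
send_rows(xyz=[[0, 0, -15], [0, 0, -30], [0, 0, -45], [0, 0, -60], [0, 0, -80], [-10, -20, -100], [-10, -50, -100], [-10, -80, -100], [-10, -80, -100], [-10, -80, -100]], dr=[[0, 0, 0], [0, 0, 0], [0, 0, 0], [0, 0, 0], [0, 0, 0], [0, 0, 0], [0, 0, 0], [0, 0, 0], [0, 0, 0], [0, 0, 0]])

```text
time: 41.42
position: [0.4781, 0.1627, 0.2162]
tool_rot: [3.128, 0.283, 0.0]
ft_force: [-0.3, -0.2, 0.0]
grip_width: 0.554
grip_force: 0.0
```

Run:
```python
from h import *
feel(2)
for n in("scene","top"):
    a=cv2.imread(f"pics/{n}0.png"); b=get_image(n)[:,:,::-1].copy(); cv2.imwrite(f"pics/{n}1.png",b)
    x0,y0,x1,y1=(288,185,336,240) if n=="scene" else (222,190,300,240)
    A=(a.min(2)>170)[y0:y1,x0:x1];B=(b.min(2)>170)[y0:y1,x0:x1]
    for k in (A,B): ys,xs=np.where(k); i=xs.argmax(); print(n,k.sum(),xs.max()+x0,ys[xs>xs.max()-4].mean()+y0,ys.max()+y0,xs.min()+x0)
```

```text
t 41.52 pos [0.4786 0.1604 0.2161] yaw 10.1 Ftool [ 0.27  0.35 -1.53] Mtool [-0.001 -0.122  0.025] grip 48.0
scene 271 328 229.33333333333334 231 293
scene 208 328 229.33333333333334 231 294
top 433 291 219.77777777777777 233 222
top 304 291 219.77777777777777 233 224
```

The free end is at the same pixels as at the start in both views, so the tube has not been bent or turned. Handing in.

```bash
python3 -c "
from bench import *
print(close_job())"
```

```text
the job is handed in; nothing more can be done
None
```

The union nut is threaded over the tube, round the bend and pushed against the collar with about 9 N; its rim sits about 1.3 mm from the thread against 1.0 mm expected, the tube's free end shows no movement in either camera, the gripper is clear, and the job was handed in at about 41.6 s.

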